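Refit and set the coaxial dosing dial of a chicory forcing pump

TASK

On the dosing pump whose bare D-shaft shows, push the loose fine knob fully home on the shaft as the shaft stands. Next turn the coarse ring below it until its raised tab points at the dark steel flag on the dial, without turning the fine knob; then turn the fine knob until its nose points at the flag too, leaving the ring as set. Leave the flag, the other pump's dial and the things on the bench alone, and let go.

Things in the scene. Friction and masses are not known exactly. Their poses are not given: they have to be found in the camera images.
- pump_dial (a point): (all sizes in mm) dial centre on the sloping face of the pump to be set (the one with a bare shaft): grey wedge fixed to the bench, 130 wide, 180 deep, 155 high. The point lies on the dial's axis in the face's surface, about 103 above the bench. The face slopes 35 degrees, looking up and towards the robot. z: out of the face along the axis of all dial parts; x: straight up the slope; y: level.
- pump_guard (a point): middle of the fixed steel guard bar on that face, below the dial: 10 thick, along the face's y, 57 down the slope from the dial's axis, its top 43 off the face, 104 long with a post down to the face at each end. Beside the ring nothing else stands but the low flag. Same axes as the dial.
- pump_flag_tip (a point): middle of the low dark steel flag that marks the setting, close to the face (top 6.5 off it), 6 wide, from 34 to 48 from the dial's axis. The point lies 41 from the axis, 5 off the face. x: outward from the axis through the flag (the way to point to), z: along the axis. It stands within 0.45 rad of straight up the slope, is stiff and stays put.
- pump_ring_tab (a point): tab on top of the coarse ring, 23 to 30 from the axis, 5 wide, 2.5 high; the point is 26.8 from the axis, 29 off the face. x: outward through the tab, z: along the axis. Ring: knurled black, diameter 62, from 4 to 28 off the face, turns about the axis with 0.12 N m friction, stays where left. Starts 0.5 to 2.2 rad counter-clockwise of the flag (seen from outside).
- pump_shaft_seat (a point): centre of the top of the steel collar (diameter 22, turns with the shaft) at the foot of the bare D-shaft, on the dial's axis, 32 off the face; the knob's underside rests here when fully home. z: outward along the shaft; x: the way its flat faces. Shaft: 22 long, diameter 14, flat 4.5 from the axis, last 4 tapered; turns apart from the ring.
- pump_shaft_key (a point): point 20 out from the shaft's axis on the side its flat faces, level with the collar's top; moves with the shaft. The shaft turns with 0.06 N m friction and stays where left; it starts with its flat 0.5 to 2.2 rad clockwise of the flag (seen from outside).
- knob_center (a point): centre, half-way up, of the loose grey fine knob, upright on the bench, bore down. Height 28: skirt of diameter 34, 5 high; above it a round fluted hub of diameter 28 to the top; about 45 g. z: up along its axis; x: towards the skirt's nose, which reaches 22 from the axis, 5 wide and high.
- knob_base (a point): centre of the knob's underside, 14 below its centre, same axes. D-bore open below: 25 deep, 15.4 in diameter, flat 5.1 from the axis on the nose side (so on the shaft the nose points as the shaft's flat faces); a little wider in the lowest 4. On the shaft it has a play of some degrees.
- spare_dial (a point): centre of the dial of the other pump, which has its fine knob on (top 60 off the face); otherwise the same as the pump to be set, with such a guard bar, and axes likewise
- knob_nose (a point): tip region of the knob's nose: 20 out from the knob's axis along its x, 2.5 above its underside, same axes
- spare_ring_tab (a point): tab on the other pump's coarse ring; not to be moved
- spare_fine_key (a point): point on the nose of the other pump's fine knob, 20 out from the axis; not to be moved
- chicory_center (a point): centre of a loose upright head of chicory, diameter 52, height 115, easily tipped
- bottle_center (a point): centre of a loose white bottle, diameter 54, height 120
- beaker_center (a point): centre of a loose steel beaker, diameter 60, height 65
There are look-alikes about, which are no part of the job. Of the things shaped like the part that bears knob_center, the grey one is meant.

How it is judged:
By the outcome, as a careful person would: the job done as asked, in the order asked, and still so for the second after the job is handed in, with the robot touching nothing.
It also fails if it takes over 67 s, if anything falls off the work surface, if the arm or the gripper's body presses on something with over 40 N, if the wrist force passes 120 N, or if a joint passes its speed limit or range.

ROBOT

A 6-joint arm with a two-finger parallel gripper is mounted at the origin on the work surface. World frame = base frame: x ahead of the robot, y to its left, z up, the work surface at z = 0. Lengths are in m, angles in rad, forces in N, time in s.
With the tool pointing down it reaches from about 0.35 to 0.775 m from the base axis. Payload 5.5 kg.
Tool frame: the origin (TCP) lies between the finger pads; the fingertips stand ahead of it and the grasp point (between the pads) lies 6 mm ahead of it (r.tip_reach is the z of the fingertips in the tool frame, in m); z points along the fingers, y is the line along which they close (so a half turn about z gives the same grasp; the last joint's range is limited). The gripper opens to 85 mm and grips with 20 to 120 N. Pads are 22 mm wide; open, the fingers measure 114 mm over their backs; the gripper's body (76 mm by 85 mm) begins 54 mm behind the grasp point. The pads swing forward as they close: fully open they stand 13 mm farther back than shut.
Start: joints at [-1.431, 0.313, 0.046, 1.304, 0, 1.431], TCP at [0.159, -0.553, 0.256] pointing down, gripper open.
Joint ranges: [-2.76, 2.76], [-0.86, 1.69], [-1.03, 1.26], [-2.2, 2.34], [-1.47, 1.5], [-3.14, 3.14]. Speed limits (rad/s): [2.57, 2.57, 3.14, 3.14, 3.14, 3.14].

INTERFACE

Orientations are given as a rotation vector (axis times angle).
In Python, from rig import r, cams, ticket, cut_out gives the robot as it stands. The module is installed in compiled form; this text tells all that it offers.
- The arm moves only by the tool step_arm, never from a script. Its argument "rows" is a list of rows, each a list of 5 numbers: the opening, from 0 (shut) to 1 (fully open), then the shift along the world's x, y, z as a fraction of full scale, then the turn about the world's z as a fraction of full scale. In form: [[claw, x, y, z, turn], ...]. A call has 1 to 20 rows; each row shifts and turns the commanded pose from where the row before left it; what a row does not reach is not made up. Full scale, the value 1, is 25 mm for a shift and 0.5 rad for a turn. A row lasts 1/10 s, in which the tool goes at most 50 mm and 8.59 degrees, less where a joint would pass 70% of its speed; a pose out of reach is approached as far as the arm can. A call with a number of a shift or a turn outside -1 to 1 is refused whole. A call with a gripper value outside its range is refused whole. The fingers move at their own pace and stop on an object; "squeeze" is the grip in N (left out, the last holds). Time passes only in rows, so rows that do not move let the fingers close. It gives the time, the measured TCP pose, the force, the opening and the grip force at its end, in the units of the state.
- r.get_state(): the state, without advancing time (a new reading comes with each control period).
- cams.grab_frame(name): name is "scene" or "side" or "wrist"; returns the picture (400x640x3 uint8, red, green, blue); there is no depth.
- cams.camera_params(name): a dict with "fx", "fy", "cx", "cy" (pixels), "extrinsics" (4x4, takes a point from camera to world coordinates); the wrist camera has in their place "tool_from_camera" (4x4, takes a point from camera to tool coordinates, whose origin is the TCP and whose axes are the flange's). Camera axes: x right, y up, looking along -z (the intrinsics and any distortion apply to the point x, -y, -z); pixel columns grow to the right and rows downward; lengths in m; the calibration is good to about 2 mm. A picture is of the moment at which its call begins: read the wrist's pose just before it. camera_params takes no time and is no camera call.
- ticket.finish_job(): hands the job in; it is judged then, once.
Trained networks look in the newest picture that a camera, given by its name, has taken for a name from the list of things; names that differ only in an ending like _2 or _b are one class to them, and where a whole thing is asked for, a point or a joint stands for the part that bears it (a point fixed in the world has none). Each returns a list of dicts, best first, with "conf" (0 to 1); they miss things now and then, are a little off and sometimes report something else, mostly with a low value. They report only what shows in the picture. A call takes as long as a camera call. They do not tell look-alikes from the thing itself.
- cut_out(camera, label): "region" (400x640 bool, what is visible of it) and "rect" ([left, top, right, bottom] in pixels, round what is visible of it).
The state is a dict: "t": time; "joint_positions": joint angles; "qvel": joint speeds; "joint_torque": joint torques, N m; "position": TCP position; "tool_rot": TCP orientation; "force": force on the tool from outside, world axes, zero at the start; "ft_torque": the same for the moment, N m; "opening": opening from 0.0 (shut) to 1.0 (fully open); "gripper_force": force on a finger pad.
Only numpy, scipy, OpenCV 4.12 (cv2) and the standard library are available. Lean on these libraries where they do the work, as an engineer would, in place of code of your own. Each camera call takes 0.05 s, during which the arm holds its last target. There are 200 camera calls.

## Working session

There is one attempt and no reset: what is moved stays moved. The work goes in short steps, Python scripts to look and compute and a tool call to move; the robot and the scene stay as the last step left them, time stands still between calls to the robot, and variables do not carry over. Pictures are saved under pics/ and viewed, at most 10 in all, crops included, and the job is handed in when it is done.

Besides the shell and the picture viewer there is one more tool, called after ">>>" in YAML: its name, and indented under it one key for each argument. step_arm: Moves the arm, as the interface text tells. Its arguments: {"type":"object","properties":{"rows":{"type":"array","items":{"type":"array","items":{"type":"number","minimum":-1,"maximum":1}}},"squeeze":{"type":"number"}},"required":["rows"]}

```bash
mkdir -p pics; cat > h.py <<'E'
import numpy as np, cv2
from scipy.spatial.transform import Rotation as R
from rig import r, cams, ticket, cut_out
def P(name):
    p=cams.camera_params(name); K=np.array([[p['fx'],0,p['cx']],[0,p['fy'],p['cy']],[0,0,1.]])
    if 'extrinsics' in p: T=np.array(p['extrinsics'])
    else:
        s=r.get_state(); T=np.eye(4);T[:3,:3]=R.from_rotvec(s['tool_rot']).as_matrix();T[:3,3]=s['position']; T=T@np.array(p['tool_from_camera'])
    return K,T,p
def proj(name,X,KT=None):
    K,T,_=KT or P(name); X=np.atleast_2d(X); c=(X-T[:3,3])@T[:3,:3]; c=c*[1,-1,-1]; u=c@K.T; return u[:,:2]/u[:,2:]
def ray(name,uv,KT=None):
    K,T,_=KT or P(name); d=np.linalg.inv(K)@[uv[0],uv[1],1]; d=T[:3,:3]@(d*[1,-1,-1]); return T[:3,3],d/np.linalg.norm(d)
def onz(name,uv,z,KT=None):
    o,d=ray(name,uv,KT); return o+d*(z-o[2])/d[2]
def tri(rs):
    A=sum(np.eye(3)-np.outer(d,d) for o,d in rs); b=sum((np.eye(3)-np.outer(d,d))@o for o,d in rs); return np.linalg.solve(A,b)
def save(name,fn,img=None,crop=None,k=1):
    im=cams.grab_frame(name) if img is None else img
    o=im
    if crop: o=o[crop[1]:crop[3],crop[0]:crop[2]]
    o=cv2.resize(o,None,fx=k,fy=k,interpolation=cv2.INTER_CUBIC)
    cv2.imwrite('pics/'+fn+'.png',o[:,:,::-1]); return im
E
python3 - <<'E'
from h import *
np.set_printoptions(precision=4,suppress=True)
s=r.get_state(); print(s,r.tip_reach)
a=cams.grab_frame('scene'); b=cams.grab_frame('side')
np.save('a.npy',a);np.save('b.npy',b)
cv2.imwrite('pics/s1.png',a[:,:,::-1]);cv2.imwrite('pics/s2.png',b[:,:,::-1])
for n in('scene','side','wrist'):
    K,T,p=P(n);print(n,p)
for n in('scene','side'):
    for l in ['pump_dial','pump_guard','pump_flag_tip','pump_ring_tab','pump_shaft_seat','knob_center','knob_nose','chicory_center','bottle_center','beaker_center']:
        try:
            for d in cut_out(n,l)[:3]:
                ys,xs=np.nonzero(d['region']);print(n,l,round(d['conf'],2),np.round(d['rect']),xs.mean().round(1),ys.mean().round(1))
        except Exception as e: print(l,e)
E
```

```text
{'t': 0.0, 'joint_positions': array([-1.4306,  0.314 ,  0.045 ,  1.3036,  0.    ,  1.4312]), 'qvel': array([ 0.0002,  0.0008, -0.0003,  0.0016,  0.0008, -0.0004]), 'joint_torque': array([  0.0018, -48.0629,  29.8533,   0.0193,   0.0002,   0.    ]), 'position': array([ 0.1587, -0.5522,  0.2554]), 'tool_rot': array([-3.1091, -0.4378, -0.    ]), 'force': array([-0.4934, -0.253 ,  0.0026]), 'ft_torque': array([-0.0165,  0.0008,  0.0405]), 'gripper_force': 0.0, 'opening': 1.0000617629625452} 0.025
scene {'fx': 457.2726038411643, 'fy': 457.2726038411643, 'cx': 325.01106757003447, 'cy': 196.19652725155743, 'extrinsics': array([[-0.0557, -0.5336,  0.8439,  1.2505],
       [ 0.9984, -0.0325,  0.0453,  0.0232],
       [ 0.0033,  0.8451,  0.5346,  0.5707],
       [ 0.    ,  0.    ,  0.    ,  1.    ]])}
side {'fx': 512.7991550434614, 'fy': 512.7991550434614, 'cx': 325.4999983498552, 'cy': 208.00226833426254, 'extrinsics': array([[-0.9476,  0.1399, -0.2873,  0.2521],
       [-0.3189, -0.4686,  0.8238,  0.7389],
       [-0.0193,  0.8723,  0.4887,  0.5366],
       [ 0.    ,  0.    ,  0.    ,  1.   
[... 1321 characters left out ...]
04. 171.] 285.0 158.4
side pump_shaft_seat 0.63 [285. 144. 296. 157.] 290.2 150.5
side pump_shaft_seat 0.6 [241. 142. 323. 202.] 286.4 162.9
side knob_center 0.87 [402. 261. 419. 286.] 411.5 270.8
side knob_center 0.81 [305. 236. 319. 259.] 310.2 246.2
side knob_center 0.8 [373. 286. 396. 308.] 387.1 296.4
side knob_nose 0.87 [300. 234. 319. 257.] 310.2 246.3
side knob_nose 0.68 [399. 257. 422. 281.] 411.5 270.3
side knob_nose 0.3 [306. 265. 343. 350.] 324.8 312.8
side chicory_center 0.63 [374. 156. 397. 202.] 384.7 180.8
side bottle_center 0.78 [305. 267. 344. 352.] 324.7 312.4
side beaker_center 0.73 [366. 205. 397. 252.] 378.2 228.9
side beaker_center 0.6 [285. 142. 297. 162.] 290.1 150.8
```

View pics/s1.png

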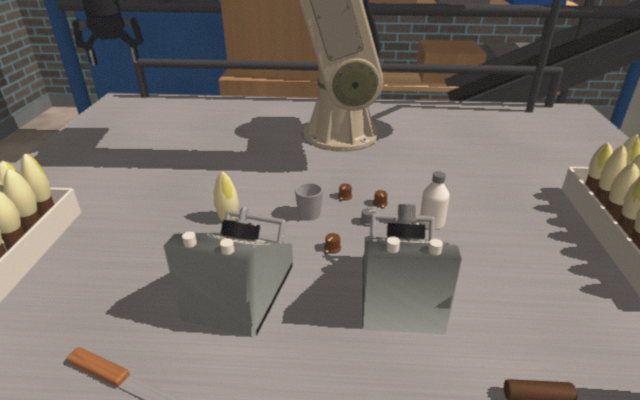

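View pics/s2.png

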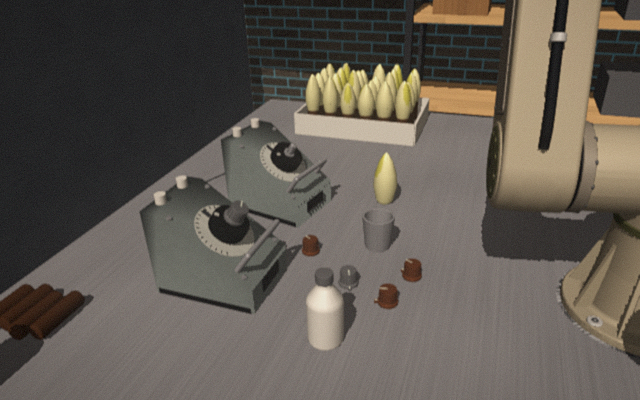

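```bash
python3 - <<'E'
from h import *
np.set_printoptions(precision=4,suppress=True)
def t2(a,b):
    rs=[ray('scene',a),ray('side',b)];X=tri(rs);print(X,[round(float(np.linalg.norm(np.cross(X-o,d))),4) for o,d in rs])
print('knob');t2((368,216),(348,277))
print('ring');t2((240,230),(285,158))
print('shaft');t2((243.3,215),(290.2,150.5))
for a,b in [((189,239),(237,132)),((227,246),(255,123)),((189,239),(255,123)),((227,246),(237,132))]: t2(a,b)
print('guard ends');
print('beaker');t2((309,201),(378,229));print('bottle');t2((435.7,201),(324.8,312.5));print('chic');t2((225,196),(384.8,180.8))
s=r.get_state();print(R.from_rotvec(s['tool_rot']).as_matrix())
a=np.load('a.npy');b=np.load('b.npy')
A=cv2.resize(a[160:260,190:290],(600,600),interpolation=2);B=cv2.resize(b[110:210,215:345],(780,600),interpolation=2)
C=cv2.resize(np.hstack([A,B]),(800,348));cv2.imwrite('pics/c1.png',C[:,:,::-1])
E
```

```text
knob
[0.447  0.0722 0.0149] [0.0005, 0.0005]
ring
[ 0.6467 -0.1499  0.1148] [0.0014, 0.0014]
shaft
[ 0.6321 -0.1455  0.1351] [0.0016, 0.0016]
[ 0.7591 -0.1844  0.1627] [0.0185, 0.0185]
[ 0.7246 -0.1571  0.1634] [0.0174, 0.0174]
[ 0.735  -0.2016  0.1627] [0.0005, 0.0005]
[ 0.7477 -0.1428  0.1626] [0.0005, 0.0005]
guard ends
beaker
[ 0.4275 -0.0557  0.0364] [0.0006, 0.0006]
bottle
[0.4402 0.2109 0.054 ] [0.0006, 0.0006]
chic
[ 0.4527 -0.2285  0.0544] [0.0033, 0.0033]
[[ 0.9611  0.2761  0.    ]
 [ 0.2761 -0.9611 -0.0001]
 [-0.      0.0001 -1.    ]]
```

View pics/c1.png

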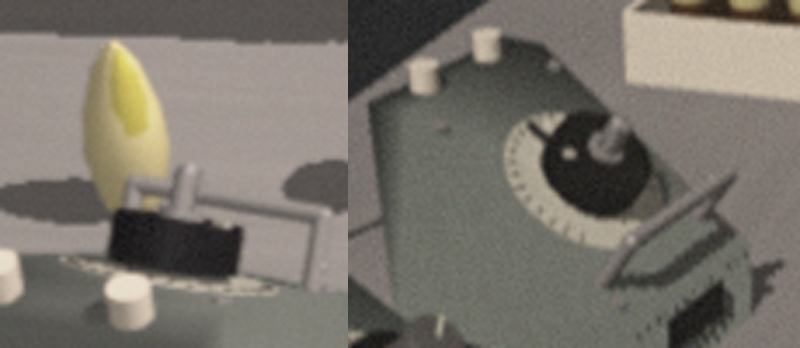

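>>> step_arm:
  rows:
    - [1,0.96,0.8,0,0.265]
    - [1,0.96,0.8,0,0.265]
    - [1,0.96,0.8,0,0.265]
    - [1,0.96,0.8,0,0.265]
    - [1,0.96,0.8,0,0.265]
    - [1,0.96,0.8,0,0.265]
    - [1,0.96,0.8,0,0.265]
    - [1,0.96,0.8,0,0.265]
    - [1,0.96,0.8,0,0.265]
    - [1,0.96,0.8,0,0.265]
    - [1,0.96,0.8,0,0.265]
    - [1,0.96,0.8,0,0.265]
    - [1,0.96,0.8,0,0.265]
    - [1,0.96,0.8,0,0.265]
    - [1,0.96,0.8,0,0.265]
    - [1,0.96,0.8,0,0.265]
    - [1,0.96,0.8,0,0.265]
    - [1,0.96,0.8,0,0.265]
    - [1,0.96,0.8,0,0.265]
    - [1,0.96,0.8,0,0.265]

```text
t: 3.1
position: [0.6397, -0.1517, 0.2563]
tool_rot: [0.323, 3.125, 0.0]
force: [0.1, -1.1, 0.2]
opening: 1.0
gripper_force: 0.0
```

>>> step_arm:
  rows:
    - [0.5,0,0,0,0]
    - [0.5,0,0,0,0]
    - [0.5,0,0,0,0]

```text
t: 3.4
position: [0.6382, -0.1532, 0.2562]
tool_rot: [-0.335, -3.123, 0.0]
force: [-0.4, 0.2, -0.2]
opening: 0.517
gripper_force: 0.0
```

```bash
cat > look.py <<'E'
from h import *
import sys
np.set_printoptions(precision=4,suppress=True)
KT=P('wrist');s=r.get_state();im=save('wrist',sys.argv[1],k=1.25)
np.savez(sys.argv[1]+'.npz',im=im,K=KT[0],T=KT[1])
print(s['t'],s['position'],s['tool_rot'],s['opening'])
for l in sys.argv[2:]:
    for d in cut_out('wrist',l)[:3]:
        ys,xs=np.nonzero(d['region']);print(l,round(d['conf'],2),np.round(d['rect']),xs.mean().round(1),ys.mean().round(1))
E
python3 look.py w1 pump_dial pump_flag_tip pump_ring_tab pump_shaft_seat pump_shaft_key pump_guard
```

```text
3.4 [ 0.6382 -0.1532  0.2562] [-0.3346 -3.1231  0.0001] 0.516890319293751
pump_dial 0.65 [261. 132. 384. 262.] 322.1 202.4
pump_flag_tip 0.53 [320. 242. 330. 265.] 323.9 252.7
pump_ring_tab 0.72 [289. 170. 360. 238.] 322.1 206.6
pump_shaft_seat 0.61 [308. 186. 337. 214.] 322.6 200.5
pump_shaft_key 0.93 [311. 183. 337. 214.] 322.5 200.3
pump_shaft_key 0.18 [287. 170. 360. 240.] 322.2 206.3
pump_guard 0.85 [263. 132. 385. 264.] 321.8 201.7
```

View pics/w1.png

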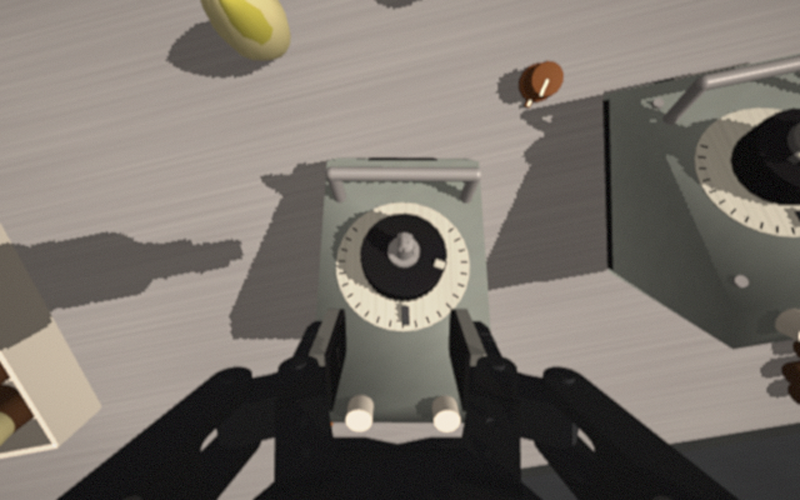

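```bash
python3 - <<'E'
from h import *
np.set_printoptions(precision=4,suppress=True)
d=np.load('w1.npz');im=d['im'];KT=(d['K'],d['T'],None)
hsv=cv2.cvtColor(im,cv2.COLOR_RGB2HSV)
roi=im[150:280,255:390].astype(int)
m=((roi.min(2)>140)).astype(np.uint8)
cs,_=cv2.findContours(m,cv2.RETR_EXTERNAL,cv2.CHAIN_APPROX_NONE)
c=max(cs,key=cv2.contourArea);h=cv2.convexHull(c);e=cv2.fitEllipse(h);print('dial',e,e[0][0]+255,e[0][1]+150)
mb=((roi.max(2)<50)).astype(np.uint8)[:95]
cs,_=cv2.findContours(mb,cv2.RETR_EXTERNAL,cv2.CHAIN_APPROX_NONE);c=max(cs,key=cv2.contourArea);e2=cv2.fitEllipse(cv2.convexHull(c));print('ring',e2,e2[0][0]+255,e2[0][1]+150)
A=cv2.resize(im[160:275,260:390],None,fx=6,fy=5.2,interpolation=2);cv2.imwrite('pics/c2.png',A[:,:,::-1])
E
```

```text
dial ((87.57916259765625, 55.81954574584961), (113.18648529052734, 150.12107849121094), 65.0160903930664) 342.57916259765625 205.8195457458496
ring ((66.9447021484375, 55.26315689086914), (66.6603012084961, 67.77787017822266), 7.575112819671631) 321.9447021484375 205.26315689086914
```

View pics/c2.png

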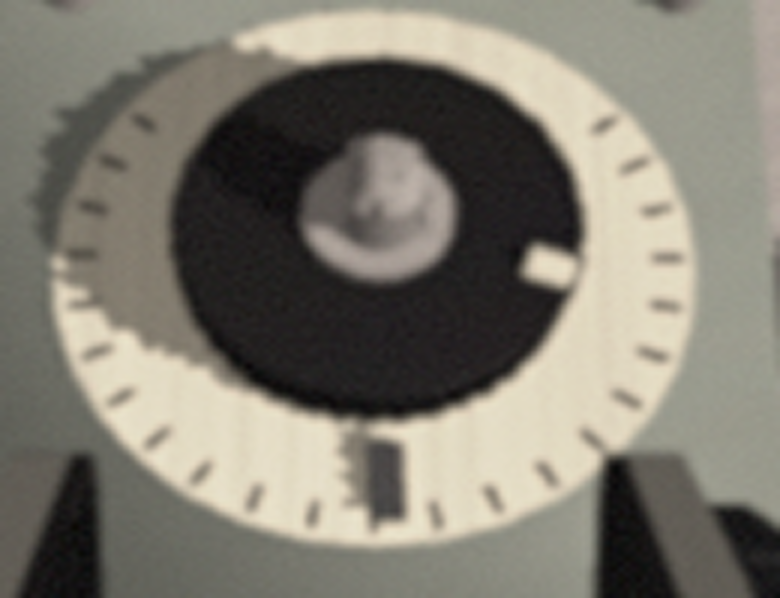

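>>> step_arm:
  rows:
    - [0.5,0.5,-0.1,-0.9,0]
    - [0.5,0.5,-0.1,-0.9,0]
    - [0.5,0,0,-0.8,0]
    - [0.5,0,0,0,0]
    - [0.5,0,0,0,0]

```text
t: 4.25
position: [0.6634, -0.1577, 0.1914]
tool_rot: [-0.332, -3.123, -0.001]
force: [-0.5, 0.0, 0.8]
opening: 0.5
gripper_force: 0.0
```

```bash
python3 look.py w2 pump_shaft_seat pump_shaft_key pump_ring_tab pump_flag_tip; python3 - <<'E'
from h import *
np.set_printoptions(precision=4,suppress=True)
d=np.load('w1.npz');KT=(d['K'],d['T'],None)
D=onz('w',(322.3,213.5),0.103,KT);print('dial',D)
for psi in(-.19,-.213,-.23):
    c,s_=np.cos(psi),np.sin(psi);a=np.radians(35)
    x=np.array([np.cos(a)*c,np.cos(a)*s_,np.sin(a)]);y=np.array([-s_,c,0]);n=np.cross(x,y)
    def ang(uv,h):
        o,v=ray('w',uv,KT);p=o+v*((D+h*n-o)@n)/(v@n)-D;return np.round([p@x*1e3,p@y*1e3,np.arctan2(p@y,p@x)],3)
    print(psi,n,'tab',ang((351.7,211),.0305),'flag',ang((324.3,252.3),.006),'collar',ang((323.3,200.4),.032),'shafttop',ang((323.3,187),.054),'ringtop',ang((322.7,203),.028))
    print(proj('w',[D-.057*x+.038*n-.052*y,D-.057*x+.038*n+.052*y],KT)*1.25)
im=np.load('w2.npz')['im']; v=np.load('w2.npz');KT=(v['K'],v['T'],None)
q=proj('w',D+.04*n,KT)[0];print(q);u,w=q.astype(int)
A=cv2.resize(im[w-50:w+50,u-60:u+60],None,fx=6.5,fy=6,interpolation=2);A=np.clip(A.astype(float)*1.6,0,255).astype(np.uint8)
cv2.imwrite('pics/c3.png',A[:,:,::-1])
E
```

```text
4.25 [ 0.6634 -0.1577  0.1914] [-0.3324 -3.123  -0.0005] 0.5001194889946226
pump_shaft_seat 0.87 [306. 174. 339. 209.] 323.0 190.9
pump_shaft_key 0.81 [305. 170. 342. 209.] 323.4 190.6
pump_ring_tab 0.95 [277. 151. 372. 246.] 322.5 200.0
pump_flag_tip 0.65 [320. 247. 329. 275.] 324.6 262.0
dial [ 0.6566 -0.1528  0.103 ]
-0.19 [-0.5633  0.1083  0.8192] tab [ 6.863 25.207  1.305] flag [38.502  0.889  0.023] collar [-2.871  0.848  2.855] shafttop [-6.982  0.815  3.025] ringtop [-1.781  0.315  2.967]
[[329.6116 178.7817]
 [472.8591 175.4491]]
-0.213 [-0.5606  0.1213  0.8192] tab [ 6.295 24.967  1.324] flag [38.477  1.536  0.04 ] collar [-2.886  0.371  3.014] shafttop [-6.992 -0.029 -3.137] ringtop [-1.784 -0.088 -3.092]
[[331.671  177.082 ]
 [474.9459 177.1027]]
-0.23 [-0.5585  0.1308  0.8192] tab [ 5.878 24.785  1.338] flag [38.45   2.013  0.052] collar [-2.889  0.019  3.135] shafttop [-6.986 -0.653 -3.048] ringtop [-1.78  -0.386 -2.928]
[[333.2229 175.8553]
 [476.4583 178.3548]]
[324.4973 191.2737]
```

View pics/c3.png

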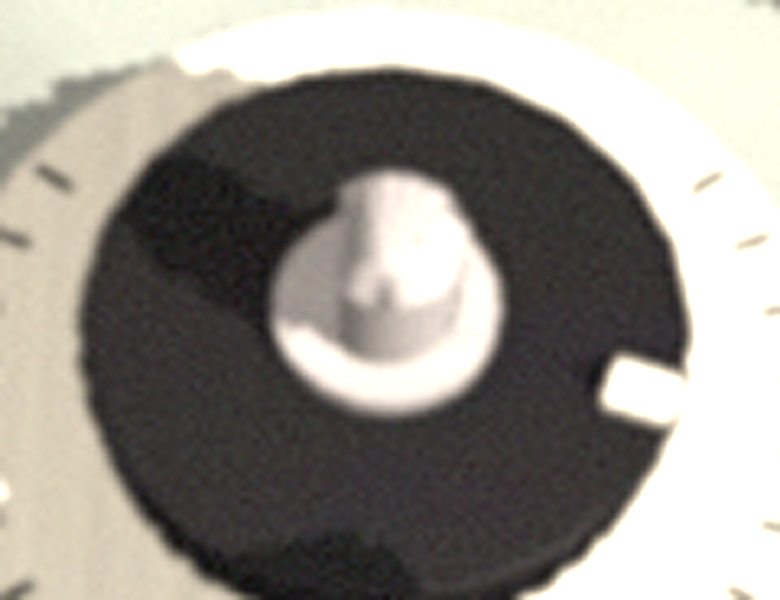

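```bash
python3 - <<'E'
from h import *
np.set_printoptions(precision=4,suppress=True,linewidth=200)
D0=np.array([0.6566,-.1528,.103]);psi=-.213;c,s_=np.cos(psi),np.sin(psi);a=np.radians(35)
x=np.array([np.cos(a)*c,np.cos(a)*s_,np.sin(a)]);y=np.array([-s_,c,0]);n=np.cross(x,y)
v=np.load('w2.npz');KT=(v['K'],v['T'],None);g=v['im'].astype(float).mean(2)
o,d=ray('w',(323.7,189.3),KT);S=o+d*((D0+.032*n-o)@n)/(d@n);print('seat',S,'dial',S-.032*n, (S-.032*n-D0)@x,(S-.032*n-D0)@y)
print(g[170:206,300:346].astype(int))
for A in(-1.2,-1.4,-1.57,-1.75,-1.95):
    out=[]
    for h in(.032,.050):
        th=np.linspace(-np.pi,np.pi,181);pts=[]
        for t in th:
            rr=.007; dd=np.cos(t-A)
            if dd>0: rr=min(.007,.0045/dd)
            pts.append(S+(h-.032)*n+rr*(np.cos(t)*x+np.sin(t)*y))
        q=proj('w',pts,KT);out.append(q)
    k=np.vstack(out).astype(np.float32);hull=cv2.convexHull(k)[:,0]
    from matplotlib.path import Path as _p  if False else None
E
```

```text
File "<stdin>", line 18
    from matplotlib.path import Path as _p  if False else None
                                            ^^
SyntaxError: invalid syntax
```

```bash
python3 - <<'E'
from h import *
np.set_printoptions(precision=4,suppress=True,linewidth=220)
D0=np.array([0.6566,-.1528,.103]);psi=-.213;c,s_=np.cos(psi),np.sin(psi);a=np.radians(35)
x=np.array([np.cos(a)*c,np.cos(a)*s_,np.sin(a)]);y=np.array([-s_,c,0]);n=np.cross(x,y)
v=np.load('w2.npz');KT=(v['K'],v['T'],None);g=v['im'].astype(float).mean(2)
o,d=ray('w',(323.7,189.3),KT);S=o+d*((D0+.032*n-o)@n)/(d@n);print('seat',S,'dial',S-.032*n, (S-.032*n-D0)@x,(S-.032*n-D0)@y)
print('      ',np.arange(303,344))
for i in range(167,211,2): print(i,g[i,303:344].astype(int))
for A in(-1.0,-1.2,-1.4,-1.57,-1.75,-1.95,-2.2):
    pts=[]
    for h in(.032,.050):
        for t in np.linspace(-np.pi,np.pi,181):
            dd=np.cos(t-A); rr=.007 if dd<=0 else min(.007,.0045/dd)
            pts.append(S+(h-.032)*n+rr*(np.cos(t)*x+np.sin(t)*y))
    q=proj('w',pts,KT);M=np.zeros((400*8,640*8),np.uint8);cv2.fillConvexPoly(M,cv2.convexHull((q*8).astype(np.int32)),1)
    print(A,[(i,round(np.nonzero(M[i*8])[0].min()/8,1),round(np.nonzero(M[i*8])[0].max()/8,1)) for i in range(178,202,3) if M[i*8].any()], 'bottom',np.round(np.nonzero(M)[0].max()/8,1))
E
```

```text
seat [ 0.6353 -0.1481  0.1268] dial [ 0.6532 -0.152   0.1006] -0.00426098120464625 7.765254782002382e-05
       [303 304 305 306 307 308 309 310 311 312 313 314 315 316 317 318 319 320 321 322 323 324 325 326 327 328 329 330 331 332 333 334 335 336 337 338 339 340 341 342 343]
167 [33 31 33 34 33 32 34 32 27 31 36 34 33 31 34 32 29 27 29 31 33 31 32 31 29 33 34 29 32 32 33 36 32 35 33 34 32 28 30 32 30]
169 [32 29 30 36 32 31 32 33 30 31 33 33 32 30 33 36 40 48 58 67 79 80 73 68 62 49 41 32 34 28 29 29 30 29 28 33 33 29 29 32 32]
171 [ 28  29  33  33  33  32  31  34  34  31  35  29  33  46  61  77  83 101 111 127 142 148 143 142 142 133 113  95  75  52  39  32  33  31  34  32  35  37  30  35  32]
173 [ 27  31  30  31  27  30  32  29  34  34  34  34  39  66  86  91  92 107 126 133 147 152 149 156 158 157 157 161 153 125  84  47  34  33  29  35  31  32  32  32  29]
175 [ 22  20  22  20  20  24  30  27  27  27  23  22  37  63  78  83  85 107 125 138 150 153 154 158 159 158 164 164 161 144 116  80  46  33  33  30  35  34  34  32  32]
177 [ 21  22  20  19  18  16  20  18  22  27  39  54  
[... 4791 characters left out ...]
np.float64(314.8), np.float64(336.2)), (184, np.float64(313.6), np.float64(335.8)), (187, np.float64(313.8), np.float64(335.2)), (190, np.float64(313.9), np.float64(334.8)), (193, np.float64(314.0), np.float64(334.0)), (196, np.float64(315.1), np.float64(332.1)), (199, np.float64(319.8), np.float64(327.6))] bottom 199.6
-2.2 [(178, np.float64(314.9), np.float64(336.5)), (181, np.float64(312.6), np.float64(336.2)), (184, np.float64(312.6), np.float64(335.8)), (187, np.float64(312.8), np.float64(335.2)), (190, np.float64(312.9), np.float64(334.8)), (193, np.float64(313.4), np.float64(334.0)), (196, np.float64(315.1), np.float64(332.1)), (199, np.float64(319.8), np.float64(327.6))] bottom 199.6
```

>>> step_arm:
  rows:
    - [0.5,0,0,0.9,0]
    - [0.5,-0.4,0.4,0.9,0]
    - [0.5,-0.8,0.8,0.8,0]
    - [0.5,-0.84,0.9,0,0]
    - [0.5,-0.84,0.9,0,0]
    - [0.5,-0.84,0.9,0,0]
    - [0.5,-0.84,0.9,0,0]
    - [0.5,-0.84,0.9,0,0]
    - [0.5,-0.84,0.9,-0.2,0]
    - [0.5,-0.84,0.9,-0.8,0]
    - [0.5,-0.84,0.9,-0.9,0]
    - [0.5,-0.72,0.8,-0.9,0]
    - [0.5,0,0,-0.9,0]
    - [0.5,0,0,0,0]
    - [0.5,0,0,0,0]

```text
t: 6.0
position: [0.4483, 0.0722, 0.1648]
tool_rot: [0.332, 3.123, 0.0]
force: [0.3, 0.2, 1.0]
opening: 0.504
gripper_force: 0.0
```

```bash
python3 look.py w3 knob_center knob_nose; python3 - <<'E'
from h import *
np.set_printoptions(precision=4,suppress=True)
v=np.load('w2.npz');KT=(v['K'],v['T'],None)
T=v['T']
for X in ([.6387,-.149,.1292],[.6353,-.1481,.1268]): print('depth seat',-(np.array(X)-T[:3,3])@T[:3,2])
g=v['im'].astype(float).mean(2)
print([g[i,270:284].astype(int) for i in (195,198,201,204)],[g[i,364:380].astype(int) for i in (190,195,198)])
E
```

```text
6.0 [0.4483 0.0722 0.1648] [0.332  3.123  0.0001] 0.5043909013317096
knob_center 0.94 [297. 175. 338. 216.] 316.8 194.5
knob_center 0.92 [213.  81. 258. 125.] 235.4 100.8
knob_center 0.64 [314.  90. 348. 129.] 331.4 108.9
knob_nose 0.86 [301. 178. 333. 218.] 317.2 194.2
knob_nose 0.81 [214.  81. 258. 126.] 235.6 100.2
knob_nose 0.61 [311.  87. 351. 130.] 331.2 108.4
depth seat 0.18530657298230432
depth seat 0.18653887696594862
[array([128, 125, 126, 124, 120,  98,  57,  33,  29,  31,  35,  32,  32,
        35]), array([129, 125, 125, 127, 128, 116,  76,  38,  35,  31,  33,  32,  32,
        34]), array([128, 125, 127, 127, 123, 101,  65,  30,  29,  32,  33,  32,  30,
        34]), array([126, 124, 127, 126, 128, 120,  93,  58,  34,  32,  29,  31,  33,
        29])] [array([ 34,  32,  33,  27,  54, 124, 194, 213, 214, 215, 218, 220, 218,
       217, 216, 219]), array([ 35,  35,  34,  34,  34,  64, 131, 191, 212, 215, 218, 219, 218,
       217, 217, 218]), array([ 33,  33,  35,  29,  28,  70, 138, 195, 214, 215, 218, 218, 217,
       216, 216, 218])]
```

View pics/w3.png

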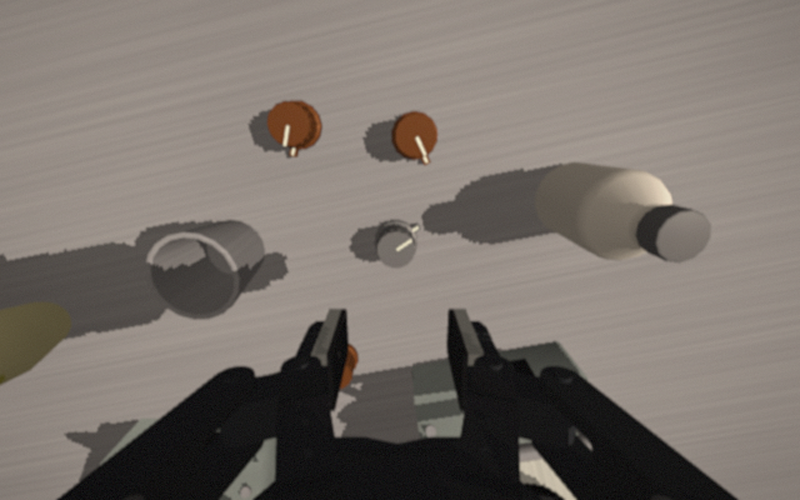

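```bash
python3 - <<'E'
from h import *
np.set_printoptions(precision=4,suppress=True)
v=np.load('w3.npz');KT=(v['K'],v['T'],None)
im=v['im']
def Z(u,w,z): return onz('w',(u/1.25,w/1.25),z,KT)
c=Z(396,248,.028);nt=Z(417,228,.004);print(c,nt,nt-c,np.arctan2(*(nt-c)[[1,0]]),np.linalg.norm((nt-c)[:2]))
a,b=Z(398,249,.028),Z(412,239.5,.028);print('line',np.arctan2(*(b-a)[[1,0]]))
A=cv2.resize(im[165:230,285:350],(600,600),interpolation=2);cv2.imwrite('pics/c4.png',A[:,:,::-1])
E
```

```text
[0.4461 0.0717 0.028 ] [0.4406 0.0894 0.004 ] [-0.0054  0.0177 -0.024 ] 1.8672708819000006 0.01855864798334473
line 1.9759034906841468
```

View pics/c4.png

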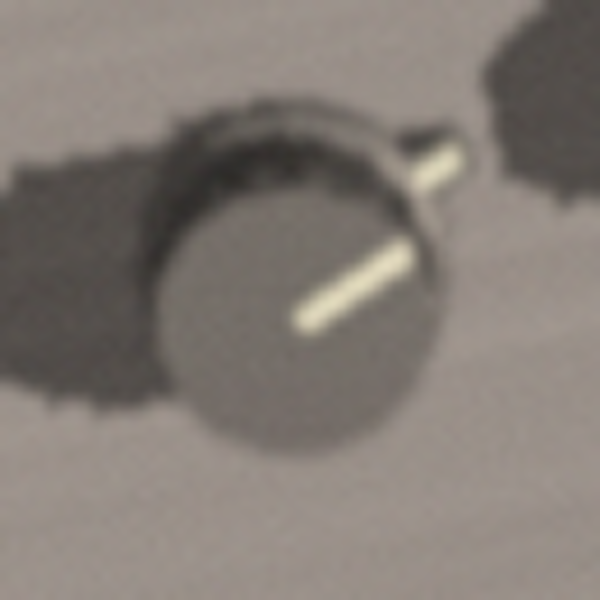

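```bash
python3 - <<'E'
from h import *
v=np.load('w3.npz');KT=(v['K'],v['T'],None)
Q=lambda x,y,z: onz('w',(285+x*65/600-.45,165+y*65/600-.45),z,KT)
an=lambda a,b: np.arctan2(*(b-a)[[1,0]])
c=Q(300,322,.028);print(c,an(Q(302,322,.028),Q(408,250,.028)),an(Q(415,185,.005),Q(460,155,.005)),an(c,Q(438,170,.005)))
E
```

```text
[0.44706436 0.07166682 0.028     ] 1.9761008183878057 1.963968536957815 1.9508195897296154
```

>>> step_arm:
  rows:
    - [0.5,0,0,0,-0.298]
    - [0.5,0,0,0,-0.298]
    - [0.5,0,0,0,-0.298]
    - [0.5,0,0,0,-0.298]
    - [0.5,0,0,0,-0.298]
    - [0.5,0,0,0,-0.298]
    - [0.5,0,0,0,-0.298]
    - [0.5,0,0,0,-0.298]
    - [0.5,0,0,0,-0.298]
    - [0.5,0,0,0,-0.298]
    - [0.5,0,0,0,-0.298]
    - [0.5,0,0,0,-0.298]
    - [0.5,0,0,0,-0.298]
    - [0.5,0,0,-0.8,-0.298]
    - [0.5,0,0,-0.8,-0.298]
    - [0.5,0,0,-0.8,-0.298]
    - [0.5,0,0,-0.8,-0.3]
    - [0.5,0,0,0,0]
    - [0.5,0,0,0,0]
    - [0.5,0,0,0,0]

```text
t: 8.15
position: [0.4491, 0.0721, 0.0852]
tool_rot: [3.079, 0.621, 0.003]
force: [-0.9, 0.3, -0.1]
opening: 0.497
gripper_force: 0.0
```

```bash
python3 - <<'E'
from h import *
s=r.get_state();print(s['position'],2*np.arctan2(s['tool_rot'][1],s['tool_rot'][0]),s['joint_positions'])
E
```

```text
[0.44907973 0.0721126  0.08516838] 0.3978624662139871 [-1.75283668e-02  2.13244324e-01 -5.38650778e-01  8.16633508e-01
 -9.89974826e-05  2.72620171e+00]
```

>>> step_arm:
  rows:
    - [0.5,-0.08,-0.02,-0.9,0]
    - [0.5,0,0,-0.9,0]
    - [0.5,0,0,-0.12,0]
    - [0.5,0,0,0,0]
    - [0,0,0,0,0]
    - [0,0,0,0,0]
    - [0,0,0,0,0]
    - [0,0,0,0,0]
    - [0,0,0,0,0]
    - [0,0,0,0,0]
  squeeze: 20

```text
t: 9.15
position: [0.447, 0.0716, 0.0372]
tool_rot: [3.079, 0.618, 0.004]
force: [-0.8, -1.0, 6.0]
opening: 0.31
gripper_force: 19.9
```

>>> step_arm:
  rows:
    - [0,0,0,0.9,0]
    - [0,0,0,0.9,0]
    - [0,0,0,0.9,0]
    - [0,0.59,-0.55,0.9,0.298]
    - [0,0.59,-0.55,0.9,0.298]
    - [0,0.59,-0.55,0.9,0.298]
    - [0,0.59,-0.55,0.9,0.298]
    - [0,0.59,-0.55,0.9,0.298]
    - [0,0.59,-0.55,0.9,0.298]
    - [0,0.59,-0.55,0,0.298]
    - [0,0.59,-0.55,0,0.298]
    - [0,0.59,-0.55,0,0.298]
    - [0,0.59,-0.55,0,0.298]
    - [0,0.59,-0.55,0,0.298]
    - [0,0.59,-0.55,0,0.298]
    - [0,0.59,-0.55,0,0.298]
    - [0,0.59,-0.55,0,0.298]
    - [0,0.59,-0.55,0,0.298]
    - [0,0.59,-0.55,0,0.298]
    - [0,0.59,-0.55,0,0.298]

```text
t: 11.15
position: [0.697, -0.1623, 0.2384]
tool_rot: [-0.324, -3.125, -0.001]
force: [0.3, 0.0, 0.7]
opening: 0.314
gripper_force: 19.9
```

>>> step_arm:
  rows:
    - [0,0,0,-0.4,0]
    - [0,0,0,-0.4,0]
    - [0,0,0,0,0]
    - [0,0,0,0,0]

```text
t: 11.55
position: [0.6956, -0.1609, 0.2179]
tool_rot: [-0.334, -3.122, -0.001]
force: [-0.4, -0.7, -0.1]
opening: 0.309
gripper_force: 19.9
```

```bash
python3 look.py w4 knob_center; python3 - <<'E'
from h import *
s=r.get_state();print(2*np.arctan2(s['tool_rot'][1],s['tool_rot'][0]),s['force'],s['gripper_force'],s['opening'])
E
```

```text
11.55 [ 0.6956 -0.1609  0.2179] [-0.3342 -3.122  -0.0011] 0.30925574003405387
knob_center 0.7 [430.   0. 468.  24.] 443.6 7.1
knob_center 0.65 [287. 222. 343. 301.] 317.2 261.8
2.9287555788619968 [-0.15366723 -0.54096991  0.0166154 ] 19.86224662628956 0.30993416901652926
```

View pics/w4.png

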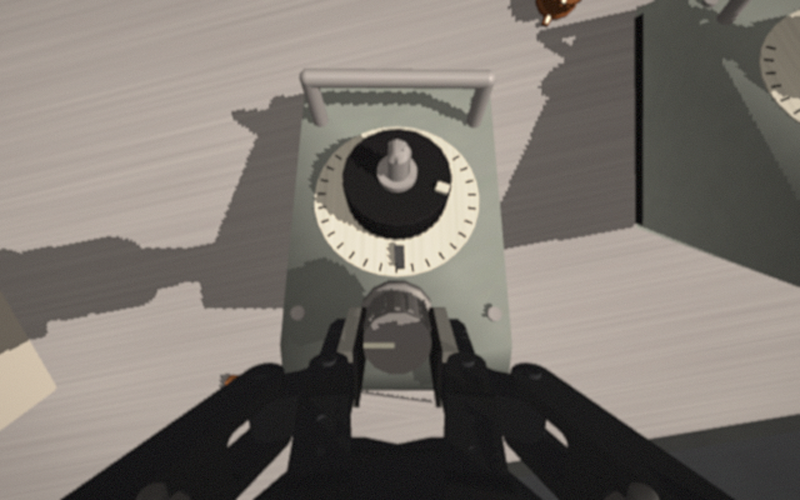

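>>> step_arm:
  rows:
    - [0,0.08,0,-0.8,0]
    - [0,0,0,-0.5,0]
    - [0,0,0,0,0]
    - [0,0,0,0,0]

```text
t: 12.05
position: [0.6982, -0.1617, 0.1858]
tool_rot: [-0.334, -3.123, -0.0]
force: [0.7, -1.0, -0.6]
opening: 0.31
gripper_force: 19.9
```

>>> step_arm:
  rows:
    - [0,0,0,-0.08,0]
    - [0,0,0,-0.08,0]
    - [0,0,0,0,0]

```text
t: 12.35
position: [0.6988, -0.1621, 0.183]
tool_rot: [0.334, 3.122, -0.0]
force: [-0.9, -0.1, 4.0]
opening: 0.308
gripper_force: 19.8
```

>>> step_arm:
  rows:
    - [0,0,0,-0.08,0]
    - [0,0,0,-0.08,0]
    - [0,0,0,0,0]

```text
t: 12.65
position: [0.6975, -0.1616, 0.1805]
tool_rot: [-0.334, -3.124, 0.0]
force: [-8.0, 1.9, 12.2]
opening: 0.312
gripper_force: 19.5
```

>>> step_arm:
  rows:
    - [0,0,0,-0.08,0]
    - [0,0,0,-0.08,0]
    - [0,0,0,0,0]

```text
t: 12.95
position: [0.6966, -0.1609, 0.1757]
tool_rot: [-0.333, -3.121, -0.002]
force: [-8.2, 3.2, 11.2]
opening: 0.31
gripper_force: 20.3
```

>>> step_arm:
  rows:
    - [0,0,0,-0.08,0]
    - [0,0,0,-0.08,0]
    - [0,0,0,0,0]

```text
t: 13.25
position: [0.6962, -0.161, 0.1714]
tool_rot: [-0.333, -3.12, -0.001]
force: [-9.7, 3.6, 10.8]
opening: 0.306
gripper_force: 20.6
```

```bash
python3 - <<'E'
from h import *
v=np.load('w4.npz')['im']; KT=P('wrist'); im=cams.grab_frame('wrist');np.savez('w5.npz',im=im,K=KT[0],T=KT[1]);print(r.get_state()['force'])
def f(im):
    # bright indicator line & knob top
    roi=im[210:310,280:350].astype(int);m=(roi[...,0]>150)&(roi[...,0]-roi[...,2]>20);ys,xs=np.nonzero(m);return m.sum(),xs.mean()+280,ys.mean()+210,xs.min()+280,xs.max()+280
print(f(v),f(im))
for d in cut_out('wrist','knob_center')[:3]:
    ys,xs=np.nonzero(d['region']);print(round(d['conf'],2),np.round(d['rect']),xs.mean(),ys.mean())
E
```

```text
[-10.21239103   3.34202287  10.09584237]
(np.int64(600), np.float64(317.575), np.float64(216.96), np.int64(280), np.int64(349)) (np.int64(1486), np.float64(318.8445491251682), np.float64(224.5834454912517), np.int64(280), np.int64(349))
0.97 [289. 231. 346. 296.] 316.95509790681973 265.0840648210669
0.47 [454.   0. 459.   5.] 456.75 1.35
```

```bash
cat > line.py <<'E'
from h import *
np.set_printoptions(precision=4,suppress=True,linewidth=200)
def tilt(im,K,T,verbose=1):
    roi=im[235:300,286:350].astype(int);m=((roi[...,0]-roi[...,2])>14)&(roi[...,0]>105)
    n,lab,st,ce=cv2.connectedComponentsWithStats(m.astype(np.uint8));
    for i in range(1,n):
        if st[i,4]>12: print(st[i]+[286,235,0,0,0],ce[i]+[286,235])
if __name__=='__main__':
    for f in('w4','w5'):
        v=np.load(f+'.npz');print(f);tilt(v['im'],v['K'],v['T'])
    for f in('w4','w5'):
        g=np.load(f+'.npz')['im'].astype(int).mean(2);print(f);print(g[218:300:2,308:330:3].astype(int).T)
    g=np.load('w5.npz')['im'][215:310,270:365];cv2.imwrite('pics/c5.png',cv2.resize(np.hstack([np.load('w4.npz')['im'][215:310,270:365],g]),None,fx=4,fy=4,interpolation=2)[:,:,::-1])
E
python3 line.py
```

```text
w4
[330 235  15  12  69] [338.6232 239.1449]
[310 251  25   8  94] [321.0426 254.2447]
[298 254   7   8  15] [300.5333 257.4667]
[291 274  25   5 120] [302.9    275.9917]
w5
[286 235  15  10 108] [291.963  238.5093]
[292 235  58  27 822] [322.1557 248.0377]
[290 264  26   6 144] [302.25   266.6736]
w4
[[219 171 127 115  71  99 124  87  55  56  61  60  65  69  60  61  63 111 131 129  91  71  72  70  73  72  72  72 110 140 111  68  71  70  70  71  70  71  71  72  92]
 [225 191 127  88  79 124 127  81  57  57  56  58  56  56  57  58  89 129 131 126  84  67  72  71  70  73  72  74 111 139 109  71  70  68  72  72  70  70  70  69  78]
 [225 204 132  85  82 130 130  81  58  59  56  57  58  60  59  60  95 131 132 109  72  70  71  70  71  73  68  73 106 135 104  72  71  71  69  72  70  70  70  70  77]
 [186 207 139  88  86 131 139  89  62  68  67  65  63  68 108  91  98 133 131 115  88  76  70  71  70  70  71  70  72  72  70  67  73  72  67  71  68  69  69  71  77]
 [225 202 133  94  89 133 142 110  70  68  70  71  71  71  86  83 102 131 132 130 128  85  69  69  74  70  70  71  72  67  69  70
[... 1179 characters left out ...]
83  83  83  83  80  80  87 116]
 [ 78  81  81  82  81  82  79  73 104  87 107 140 141 140 141 142 141 144 141 143 144 135  91  85  84  81  81  84  82  83  82  83  83  80  79  82  83  83  82 101 122]
 [ 94  91  85  85  82  83  81  80 100 124 123 139 143 142 142 142 143 143 143 143 144 138  94  84  82  83  81  82  85  81  82  83  83  80  85  82  82  82  83 107 124]
 [231 232 231 231 230 226 226 223 206 135  99 129 141 141 141 142 144 143 143 144 144 122  83  83  80  82  81  84  83  82  84  81  82  82  81  84  83  79  89 119 126]
 [226 226 225 225 227 227 227 227 228 187  85 105 138 143 142 143 142 145 143 142 142  97  80  82  81  81  84  80  83  80  82  83  82  80  80  79  82  79  97 123 125]]
```

```bash
cat > geo.py <<'E'
from h import *
np.set_printoptions(precision=4,suppress=True,linewidth=200)
D0=np.array([0.6566,-.1528,.103]);psi=-.213;c,s_=np.cos(psi),np.sin(psi);a=np.radians(35)
x=np.array([np.cos(a)*c,np.cos(a)*s_,np.sin(a)]);y=np.array([-s_,c,0]);n=np.cross(x,y)
S=np.array([.6353,-.1481,.1268])
def hit(uv,h,KT):
    o,d=ray('w',uv,KT);return o+d*((D0+h*n-o)@n)/(d@n)
def state():
    s=r.get_state();return np.array(s['position']),R.from_rotvec(s['tool_rot']).as_matrix()
E
python3 - <<'E'
from geo import *
v=np.load('w5.npz');KT=(v['K'],v['T'],None)
p,Rt=state()
g=v['im'].astype(int).mean(2)
print(g[236:300:4,284:352:4].astype(int))
t=hit((317,267.5),.028,KT);b=t-.028*n
print('top',t,'toolframe',Rt.T@(t-p),'base rel TCP world',b-p, 's,y',(b-D0)@x,(b-D0)@y)
print('TCP at home',S-(b-p),'at 26 out',S-(b-p)+.026*n,'n',n)
E
```

```text
[[ 64 135 134 135  89  98  70  71  96  87 122 161 100 228 224 227 144]
 [130 134 136 117  72  83 118 140 139 140 137 112  93 197 225 227 229]
 [ 80  85 103  73 112 142 142 142 142 140 142 142 143 115 197 165 145]
 [ 88  70  35 102 142 141 140 142 142 142 143 142 142 144  86  25  96]
 [ 86  51  70 142 139 142 143 140 142 144 144 142 143 144 144  65  84]
 [ 89  32 131 142 140 142 143 142 142 143 144 143 144 145 136 109  57]
 [ 91  23 143 142 142 128 119  93  81 135 127 104  85  81  79  74  29]
 [ 83  24 124 111 113 114 114 115  91  85  79  80  81  82  80  78  19]
 [ 64  28 152 151 150 150 153 152 102  81  83  82  81  82  80  78  24]
 [ 41  18  83  84  81  82  85  83  83  84  84  82  82  82  82  75  21]
 [ 24  16  82  81  82  81  81  83  82  83  82  82  80  80  81  67  14]
 [ 24  18  68  81  81  83  83  82  85  83  81  81  81  82  81  45  21]
 [ 26  18  37  79  81  82  84  83  84  80  81  80  82  81 103  26  19]
 [ 28  19  48  79  81  85  81  84  80  82  83  80  82  82 126  44  21]
 [ 29  14  63  76  76  76  83  83  81  83  83  79 110 131 132  68  17]
 [ 31  18  72  76  79  79  80  94  86 101 113 120 128 127 129  90  18]]
top [ 0.6911 -0.1607  0.162 ] toolframe [ 0.005  -0.0007  0.0095] base rel TCP world [ 0.0106 -0.003  -0.0324] s,y 0.0628191532256662 -0.0004088065949737962
TCP at home [ 0.6247 -0.1451  0.1592] at 26 out [ 0.6101 -0.1419  0.1805] n [-0.5606  0.1213  0.8192]
```

>>> step_arm:
  rows:
    - [0,-0.3,0.07,0.45,0]
    - [0,0,0,0.8,0]
    - [0,0,0,0.8,0]
    - [0,-0.89,0.2,0,0]
    - [0,-0.89,0.2,0,0]
    - [0,-0.89,0.2,0,0]
    - [0,-0.89,0.2,0,0]
    - [0,0,0,-0.5,0]
    - [0,0,0,-0.5,0]
    - [0,0,0,0,0]
    - [0,0,0,0,0]

```text
t: 14.45
position: [0.6023, -0.1403, 0.1952]
tool_rot: [-0.334, -3.123, -0.001]
force: [0.2, 0.6, 0.1]
opening: 0.308
gripper_force: 19.9
```

```bash
cat > chk.py <<'E'
from geo import *
import sys
KT=P('wrist');im=cams.grab_frame('wrist');np.savez(sys.argv[1]+'.npz',im=im,K=KT[0],T=KT[1])
p,Rt=state();s=r.get_state();print(s['t'],p,'yaw',2*np.arctan2(s['tool_rot'][1],s['tool_rot'][0])%(2*np.pi),s['force'],s['opening'])
roi=im.astype(int);m=((roi[...,0]-roi[...,2])>14)&(roi[...,0]>105);m[:245]=0;m[290:]=0;m[:,:286]=0;m[:,330:]=0
k,lab,st,ce=cv2.connectedComponentsWithStats(m.astype(np.uint8))
for i in range(1,k):
    if st[i,4]>40:
        ys,xs=np.nonzero(lab==i);print('line',st[i],ce[i],'slope',np.polyfit(xs,ys,1)[0])
for d in cut_out('wrist','knob_center')[:1]: print(round(d['conf'],2),np.round(d['rect']))
E
python3 chk.py w6
```

```text
14.5 [ 0.6026 -0.1404  0.1956] yaw 2.9288040573749723 [-0.3125  0.0529 -0.2672] 0.3082413929781773
line [311 245  19  13 113] [320.1062 250.469 ] slope 0.20345406830423002
line [290 263  26   7 136] [302.1103 266.8456] slope 0.021512262819084402
0.92 [426.  81. 470. 122.]
```

>>> step_arm:
  rows:
    - [0,-0.12,0.03,0.02,0]
    - [0,0,0,0,0]
    - [0,0.094,-0.02,-0.138,0]
    - [0,0.094,-0.02,-0.138,0]
    - [0,0.094,-0.02,-0.138,0]
    - [0,0.094,-0.02,-0.138,0]
    - [0,0.094,-0.02,-0.138,0]
    - [0,0,0,0,0]
    - [0,0,0,0,0]

```text
t: 15.45
position: [0.6107, -0.1419, 0.1791]
tool_rot: [-0.334, -3.123, -0.0]
force: [0.3, -0.5, -0.1]
opening: 0.312
gripper_force: 19.9
```

>>> step_arm:
  rows:
    - [0,0.045,-0.01,-0.066,0]
    - [0,0.045,-0.01,-0.066,0]
    - [0,0,0,0,0]

```text
t: 15.75
position: [0.6128, -0.1424, 0.1765]
tool_rot: [-0.334, -3.124, 0.0]
force: [-2.0, 0.0, 2.6]
opening: 0.312
gripper_force: 20.2
```

>>> step_arm:
  rows:
    - [0,0.045,-0.01,-0.066,0]
    - [0,0.045,-0.01,-0.066,0]
    - [0,0,0,0,0]

```text
t: 16.05
position: [0.6131, -0.1425, 0.1743]
tool_rot: [-0.333, -3.121, 0.0]
force: [-10.9, 1.3, 12.2]
opening: 0.309
gripper_force: 22.0
```

>>> step_arm:
  rows:
    - [0,-0.022,0.005,0.033,0]
    - [0,0.022,-0.005,0.016,0]
    - [0,0.022,-0.005,0.016,0]
    - [0,0,0,0,0]

```text
t: 16.45
position: [0.6133, -0.1425, 0.1747]
tool_rot: [-0.333, -3.119, -0.0]
force: [-8.8, 1.6, 7.2]
opening: 0.309
gripper_force: 21.3
```

```bash
python3 chk.py w7; python3 - <<'E'
from geo import *
v=np.load('w7.npz');KT=(v['K'],v['T'],None)
for l in('pump_flag_tip','pump_ring_tab','pump_dial'):
    for d in cut_out('wrist',l)[:2]:
        ys,xs=np.nonzero(d['region']);print(l,round(d['conf'],2),np.round(d['rect']),xs.mean(),ys.mean())
Ds=S-.032*n
A=1.31
print('tab',proj('w',Ds+.0305*n+.0268*(np.cos(A)*x+np.sin(A)*y),KT),'flag',proj('w',Ds+.006*n+.041*x,KT))
im=v['im'].astype(int);m=(im.min(2)>170).astype(np.uint8)
k,lab,st,ce=cv2.connectedComponentsWithStats(m)
for i in range(1,k):
    if st[i,4]>15 and st[i,4]<4000:print(st[i],ce[i])
E
```

```text
16.5 [ 0.6133 -0.1425  0.1748] yaw 2.928636036558456 [-9.0375  1.1839  8.0842] 0.31524624721160927
line [298 245  28   9  78] [312.3462 247.2821] slope 0.06610662416826373
line [289 255  27  14 214] [301.5561 263.3178] slope -0.045301083828635236
0.79 [290. 233. 347. 297.]
pump_flag_tip 0.49 [312. 330. 327. 359.] 318.33668341708545 342.14070351758795
pump_ring_tab 0.89 [287. 231. 348. 326.] 317.09914204003815 303.79551954242135
pump_ring_tab 0.24 [290. 234. 344. 298.] 316.72195290858724 265.2538088642659
pump_dial 0.95 [230. 180. 403. 355.] 316.08256133564083 258.6234347958872
pump_dial 0.21 [289. 233. 348. 296.] 317.16864437252787 265.18878101402373
tab [[357.8483 287.2853]] flag [[316.9304 340.8197]]
[458  84   8  16  44] [461.4773  91.8182]
[395 190   6   4  18] [397.7222 191.2778]
[ 287  213  100   73 1700] [342.6406 234.6112]
[290 263  21   5  78] [298.5513 264.6026]
[281 321  33  32 643] [295.3561 337.7434]
[323 320  32  33 702] [338.4644 337.0584]
```

```bash
python3 - <<'E'
from geo import *
v=np.load('w6.npz');im=v['im'];g=im.astype(int).mean(2)
print('w6 col315-319 mean rows 200..300');print([(i,int(g[i,313:322].mean())) for i in range(204,300,2)])
v7=np.load('w7.npz')['im'].astype(int).mean(2);print('w7');print([(i,int(v7[i,313:322].mean())) for i in range(204,300,2)])
p=cams.camera_params('wrist');K=v['K'];T=np.array(p['tool_from_camera'])
for ph in (15,25,35,45):
    f=np.radians(ph);ax=np.array([np.sin(f),0,-np.cos(f)]); up=np.array([np.cos(f),0,np.sin(f)]) # ax: knob axis up in tool frame (tool x toward camera/robot); up: perpendicular toward camera
    # top centre: constrained so that it projects to row 267
    best=min(((abs(proj('w',np.array([0,0,.017])+l*ax,(K,T,None))[0,1]-267),l) for l in np.linspace(0,.03,301)))[1]
    t=np.array([0,0,.017])+best*ax
    pts=[t+.014*up,t-.014*up,t-.023*ax+.017*up,t-.028*ax+.017*up,t-.023*ax+.014*up]
    print(ph,round(best,4),'rows top near/far, skirt top, skirt bottom, hub foot',proj('w',pts,(K,T,None))[:,1], 'width',proj('w',[t+[0,.014,0],t-[0,.014,0]],(K,T,None))[:,0])
E
```

```text
w6 col315-319 mean rows 200..300
[(204, 130), (206, 145), (208, 145), (210, 146), (212, 147), (214, 147), (216, 160), (218, 204), (220, 208), (222, 208), (224, 208), (226, 208), (228, 208), (230, 210), (232, 179), (234, 92), (236, 85), (238, 99), (240, 127), (242, 131), (244, 129), (246, 130), (248, 130), (250, 131), (252, 130), (254, 131), (256, 131), (258, 130), (260, 104), (262, 75), (264, 80), (266, 96), (268, 97), (270, 80), (272, 75), (274, 75), (276, 75), (278, 75), (280, 75), (282, 74), (284, 75), (286, 74), (288, 74), (290, 73), (292, 74), (294, 73), (296, 63), (298, 41)]
w7
[(204, 147), (206, 149), (208, 149), (210, 148), (212, 164), (214, 208), (216, 211), (218, 210), (220, 210), (222, 210), (224, 210), (226, 211), (228, 211), (230, 207), (232, 125), (234, 57), (236, 89), (238, 123), (240, 128), (242, 128), (244, 127), (246, 128), (248, 128), (250, 128), (252, 129), (254, 129), (256, 129), (258, 129), (260, 119), (262, 89), (264, 96), (266, 97), (268, 82), (270, 74), (272, 75), (274, 74), (276, 75), (278, 75), (280, 75), (282, 76), (284, 75), (286, 76), (288, 76), (290, 76), (292, 75), (294, 76), (296, 61), (298, 38)]
15 0.0 rows top near/far, skirt top, skirt bottom, hub foot [241.5134 295.6816 229.7025 228.6126 234.7839] width [345.8688 291.1085]
25 0.0 rows top near/far, skirt top, skirt bottom, hub foot [241.1141 296.9819 236.221  236.3929 241.2899] width [345.8688 291.1085]
35 0.0092 rows top near/far, skirt top, skirt bottom, hub foot [238.2374 297.5138 240.6384 242.1732 245.8513] width [347.6477 289.4842]
45 0.0032 rows top near/far, skirt top, skirt bottom, hub foot [240.6481 295.8032 249.3865 252.0288 254.2341] width [346.4216 290.6046]
```

```bash
cat > fit.py <<'E'
from geo import *
from scipy.optimize import least_squares
T0=np.array(cams.camera_params('wrist')['tool_from_camera']);K0=P('wrist')[0]
def model(q):
    tx,tz,f=q;ax=np.array([np.sin(f),0,-np.cos(f)]);up=np.array([np.cos(f),0,np.sin(f)]);t=np.array([tx,-.0007,tz])
    th=np.linspace(0,2*np.pi,73)
    circ=lambda c,rr:proj('w',[c+rr*(np.cos(a)*up+np.sin(a)*np.array([0,1,0])) for a in th],(K0,T0,None))
    top=circ(t,.014);sk=np.vstack([circ(t-.023*ax,.017),circ(t-.028*ax,.017)])
    return np.array([top[:,1].min(),top[:,1].max(),sk[:,1].min(),proj('w',t,(K0,T0,None))[0,1]]),top,sk,t,ax
def solve(near,far,skirt,line):
    q=least_squares(lambda q:model(q)[0]-[near,far,skirt,line],[.005,.0095,.5],x_scale=[.001,.001,.1]).x
    m=model(q);return q,m
if __name__=='__main__':
    import sys
    q,m=solve(*map(float,sys.argv[1:5]));print('tx,tz',q[:2],'deg',np.degrees(q[2]),m[0],'skirt cols',m[2][:,0].min(),m[2][:,0].max(),'top cols',m[1][:,0].min(),m[1][:,0].max())
    base=m[3]-.028*m[4];print('base tool',base)
E
python3 fit.py 238.8 297 232.7 267.2; python3 - <<'E'
import numpy as np
for f in('w6','w7'):
    g=np.load(f+'.npz')['im'].astype(int).mean(2);print(f)
    for i in range(226,250,2): print(i,g[i,280:356:3].astype(int))
E
```

```text
tx,tz [0.0039 0.0114] deg 23.33999856663151 [238.6446 296.8689 232.7183 267.4707] skirt cols 287.1491509386333 347.11881667042877 top cols 288.48125772191884 345.7465343402472
base tool [-0.0072 -0.0007  0.0371]
w6
226 [ 99  99 114 126 170 139 211 210 212 210 207 210 210 207 208 210 208 211
 203 210 210 208 211 185 153 149]
228 [ 93 120 118 119 116 116 143 178 199 213 209 209 209 206 209 212 209 210
 202 211 209 209 214 209 188 150]
230 [113 123 118 121 118 116 122 124 146 191 208 210 212 208 210 211 208 212
 203 209 208 208 213 210 209 179]
232 [117 120 119 121 116 120 124 120 121 124 164 178 183 175 181 209 210 212
 203 210 209 209 213 210 211 209]
234 [117 122 118 122 116 120 124 121 117  87  71  80  86  97 108 151 192 212
 204 210 209 208 213 209 212 212]
236 [118 122 118 124 115 120 126 111  78  63  62  59  76 104  99 106 126 179
 201 211 210 208 213 209 211 209]
238 [119 120 119 121 115 123 103  69  64  69  71  81  99 116  87  84 123 100
 149 210 210 209 214 209 212 209]
240 [119 123 119 121 115 105  66  62  68  96 123 128 127 127 131 123 124  79
  74 152 210 209 212 208 212 20
[... 1081 characters left out ...]

 111 187 214 212 212 214 211 214]
238 [123 121 122 116 102  62  25  51  68  92 116 124 122 123 123 117 100  81
  34  83 174 210 212 215 211 213]
240 [121 121 123 101  31  19  54  70  95 123 129 127 128 129 126 128 125 103
  65  31  58 163 214 215 211 214]
242 [122 121 113  45  18  43  68 105 125 128 128 128 127 129 127 127 128 128
 108  73  28  47 180 217 212 213]
244 [120 113  56  22  22  60  97 129 127 127 126 126 127 128 127 129 126 128
 127 120  52  28  81 208 208 209]
246 [ 92  84  71  45  36  74 120 129 130 128 130 125 128 129 129 129 128 130
 130 128  64  25  47 117 122 130]
248 [ 80  79  77  40  32  99 127 127 125 130 129 129 128 128 128 129 127 129
 129 130 102  30  45  91  90  94]
```

>>> step_arm:
  rows:
    - [0,-0.18,0.039,0.26,0]
    - [0,0.182,-0.039,0.131,0]
    - [0,0,0,0,0]
    - [0,0,0,0,0]

```text
t: 17.1
position: [0.6166, -0.1433, 0.1842]
tool_rot: [0.333, 3.123, -0.0]
force: [1.1, 0.4, -0.3]
opening: 0.307
gripper_force: 20.4
```

```bash
python3 chk.py w8; python3 - <<'E'
import numpy as np
for f in('w8',):
    g=np.load(f+'.npz')['im'].astype(int).mean(2);print(f)
    for i in list(range(226,250,2))+list(range(256,304,4)): print(i,g[i,280:356:3].astype(int))
E
```

```text
17.15 [ 0.6163 -0.1431  0.184 ] yaw 2.92885524993132 [-0.3347 -0.9192 -1.2441] 0.30749875745110317
line [309 245  21   9  56] [320.5    247.5179] slope 0.22013977128335857
line [290 252  28  17 215] [303.2977 261.8698] slope -0.1591847876161286
0.63 [287. 232. 347. 296.]
w8
226 [123 119 120 121 119 118  81  45  32  32  26  33  33  32  30  29  29  41
 112 189 213 209 213 213 212 210]
228 [121 118 124 119 103  64  33  31  36  29  34  33  36  33  36  34  36  28
  31  85 173 210 213 214 211 209]
230 [123 123 124 106  45  33  32  34  33  32  34  33  31  35  33  33  37  33
  31  30  55 161 215 213 211 210]
232 [125 119 118  54  21  32  32  31  35  34  34  32  32  37  29  31  35  34
  32  33  32  54 189 214 210 211]
234 [122 122  76  20  20  27  33  30  33  40  53  48  68  74  74  50  31  32
  30  30  39  28  99 207 212 211]
236 [124 100  26  20  20  22  33  33  46  62  72  81 106  96 101 102  78  35
  32  34  32  32  33 136 213 211]
238 [119  43  19  20  23  21  34  52  77  84 111 122 123 122 121 116 112  83
  38  31  30  36  34  53 185 213]
240 [ 93  18  23  20  22  20  56  66  93 121 126
[... 956 characters left out ...]
83 64 15 34 76 73 75 77 74 75 75 72 75 75 75 74 74 73 76 73 73 73 32 21
 61 80]
276 [80 39 18 25 73 75 75 77 75 75 75 76 73 77 71 75 72 74 74 75 74 73 26 18
 38 81]
280 [82 20 18 19 51 74 73 76 77 76 75 75 76 74 73 76 77 76 75 74 73 42 13 19
 23 82]
284 [100  26  22  18  23  64  75  74  75  75  75  77  77  78  74  75  73  74
  77  75  56  24  18  18  22  98]
288 [98 31 21 15 28 43 69 76 74 75 74 74 75 74 76 75 76 74 72 58 40 24 19 18
 23 97]
292 [22 22 18 16 31 39 35 41 67 72 74 78 75 77 76 76 72 53 40 37 41 31 19 19
 26 20]
296 [21 21 23 13 36 35 38 39 39 41 42 42 62 58 40 38 38 39 38 37 37 38 15 13
 29 21]
300 [22 26 20 14 38 38 41 38 39 32 34 37 40 38 39 38 37 38 38 43 40 40 12 21
 25 24]
```

```bash
python3 fit.py 237.5 296.5 233.5 266; python3 - <<'E'
from geo import *
p,Rt=state()
b=p+Rt@np.array([-.0072,-.0007,.0371])
for t in (b,): print('old base',t,(t-S)@x,(t-S)@y,(t-S)@n)
E
```

```text
tx,tz [0.0052 0.0103] deg 26.163473823080864 [237.2866 296.3222 233.5255 266.3691] skirt cols 286.86382413407284 347.4029055135542 top cols 288.1945645568598 346.0334456165329
base tool [-0.0072 -0.0007  0.0354]
old base [ 0.6229 -0.1453  0.1467] 0.0010488113696586043 0.0001270882043190598 0.023583087810292034
```

>>> step_arm:
  rows:
    - [0,0.02,-0.007,-0.055,0]
    - [0,0.02,-0.007,-0.055,0]
    - [0,0.03,-0.007,-0.05,0]
    - [0,0,0,0,0]

```text
t: 17.6
position: [0.6175, -0.1436, 0.1797]
tool_rot: [-0.334, -3.123, -0.0]
force: [-1.0, 0.2, -1.1]
opening: 0.308
gripper_force: 20.4
```

>>> step_arm:
  rows:
    - [0,0.03,-0.007,-0.05,0]
    - [0,0.03,-0.007,-0.05,0]
    - [0,0,0,0,0]

```text
t: 17.9
position: [0.6191, -0.1439, 0.1774]
tool_rot: [-0.334, -3.124, -0.0]
force: [-0.0, 0.0, 0.1]
opening: 0.312
gripper_force: 20.4
```

>>> step_arm:
  rows:
    - [0,0.03,-0.007,-0.05,0]
    - [0,0.03,-0.007,-0.05,0]
    - [0,0,0,0,0]

```text
t: 18.2
position: [0.6206, -0.1443, 0.1749]
tool_rot: [-0.334, -3.124, -0.0]
force: [0.4, 0.1, -1.2]
opening: 0.309
gripper_force: 20.4
```

>>> step_arm:
  rows:
    - [0,0.034,-0.007,-0.05,0]
    - [0,0.034,-0.007,-0.05,0]
    - [0,0,0,0,0]

```text
t: 18.5
position: [0.6223, -0.1447, 0.1724]
tool_rot: [-0.334, -3.124, -0.0]
force: [-0.0, 0.4, -0.9]
opening: 0.31
gripper_force: 20.4
```

>>> step_arm:
  rows:
    - [0,0.034,-0.007,-0.05,0]
    - [0,0.034,-0.007,-0.05,0]
    - [0,0,0,0,0]

```text
t: 18.8
position: [0.624, -0.145, 0.1699]
tool_rot: [-0.334, -3.124, -0.0]
force: [-0.8, -0.3, -0.5]
opening: 0.314
gripper_force: 20.4
```

>>> step_arm:
  rows:
    - [0,0.034,-0.007,-0.05,0]
    - [0,0.034,-0.007,-0.05,0]
    - [0,0,0,0,0]

```text
t: 19.1
position: [0.6256, -0.1453, 0.1673]
tool_rot: [-0.334, -3.123, -0.0]
force: [-0.2, -0.1, -0.9]
opening: 0.311
gripper_force: 20.4
```

>>> step_arm:
  rows:
    - [0,0.034,-0.007,-0.05,0]
    - [0,0.034,-0.007,-0.05,0]
    - [0,0,0,0,0]

```text
t: 19.4
position: [0.6272, -0.1456, 0.1647]
tool_rot: [-0.334, -3.123, -0.0]
force: [-1.5, 1.1, -0.8]
opening: 0.308
gripper_force: 20.2
```

>>> step_arm:
  rows:
    - [0,0.034,-0.007,-0.05,0]
    - [0,0.034,-0.007,-0.05,0]
    - [0,0,0,0,0]

```text
t: 19.7
position: [0.6288, -0.1459, 0.1622]
tool_rot: [-0.334, -3.123, -0.0]
force: [-3.5, 1.0, -0.8]
opening: 0.309
gripper_force: 20.1
```

```bash
python3 chk.py w9; python3 - <<'E'
from geo import *
g=np.load('w9.npz')['im'].astype(int).mean(2)
print([(i,int(g[i,313:322].mean())) for i in range(222,244,2)],[(i,int(g[i,313:322].mean())) for i in range(260,302,2)])
p,Rt=state();b=p+Rt@np.array([-.0072,-.0007,.0354]);print((b-S)@x,(b-S)@y,(b-S)@n)
E
```

```text
19.75 [ 0.6288 -0.146   0.1622] yaw 2.9287428221732 [-3.4259  0.4016 -2.7976] 0.3078357672533302
line [294 245  36  13 155] [313.0968 250.8129] slope 0.0733456019034871
line [289 260  27   9 173] [301.4451 264.763 ] slope 0.029822964673916215
0.8 [288. 232. 346. 295.]
[(222, 32), (224, 32), (226, 32), (228, 33), (230, 33), (232, 39), (234, 71), (236, 85), (238, 123), (240, 129), (242, 129)] [(260, 111), (262, 81), (264, 95), (266, 99), (268, 86), (270, 75), (272, 76), (274, 75), (276, 77), (278, 75), (280, 75), (282, 76), (284, 75), (286, 76), (288, 76), (290, 76), (292, 76), (294, 71), (296, 53), (298, 39), (300, 39)]
0.000259750594069308 4.1067545769562686e-05 -0.00016322479082627917
```

>>> step_arm:
  rows:
    - [0,0.02,-0.006,-0.045,0]
    - [0,0.01,-0.005,-0.04,0]
    - [0,0,0,0,0]

```text
t: 20.1
position: [0.6295, -0.1462, 0.1607]
tool_rot: [-0.333, -3.123, -0.0]
force: [-4.7, 0.4, 1.3]
opening: 0.311
gripper_force: 20.3
```

>>> step_arm:
  rows:
    - [0,0.02,-0.006,-0.04,0]
    - [0,0.02,-0.005,-0.04,0]
    - [0,0,0,0,0]

```text
t: 20.4
position: [0.6296, -0.1461, 0.1601]
tool_rot: [-0.333, -3.122, -0.0]
force: [-10.4, 2.9, 9.9]
opening: 0.309
gripper_force: 21.3
```

>>> step_arm:
  rows:
    - [0.45,0,0,0,0]
    - [0.45,0,0,0,0]
    - [0.45,0,0,0,0]
  squeeze: 40

```text
t: 20.7
position: [0.6319, -0.1468, 0.1587]
tool_rot: [0.333, 3.122, -0.0]
force: [0.8, 0.9, -0.2]
opening: 0.448
gripper_force: 0.0
```

```bash
python3 chk.py w10; python3 - <<'E'
from geo import *
g=np.load('w10.npz')['im'].astype(int).mean(2)
print([(i,int(g[i,313:322].mean())) for i in range(222,244,2)],[(i,int(g[i,313:322].mean())) for i in range(260,302,2)])
KT=P('wrist')
for h in(.056,.060,.064):
  up=.014
  print(h,proj('w',[S+(h-.032)*n,S+(h-.032)*n+.014*x,S+(h-.032)*n-.014*x,S+(h-.032)*n-.014*y,S+(h-.032)*n+.014*y,S+(h-.055)*n-.017*x],KT).round(1).tolist())
E
```

```text
20.75 [ 0.6316 -0.1468  0.1586] yaw 2.9288519063329344 [ 0.3998  0.2942 -0.7995] 0.4511993407158751
line [286 245  31  17 274] [299.6898 253.0365] slope 0.03665445255065068
line [316 253  14  12  59] [321.9661 258.8475] slope -0.4609510489510407
0.82 [279. 225. 350. 294.]
[(222, 33), (224, 34), (226, 70), (228, 115), (230, 119), (232, 119), (234, 119), (236, 119), (238, 120), (240, 120), (242, 120)] [(260, 121), (262, 122), (264, 112), (266, 80), (268, 70), (270, 70), (272, 70), (274, 71), (276, 71), (278, 71), (280, 72), (282, 71), (284, 67), (286, 64), (288, 68), (290, 67), (292, 45), (294, 26), (296, 36), (298, 37), (300, 36)]
0.056 [[317.5, 256.3], [317.5, 286.3], [317.5, 228.1], [288.7, 256.3], [346.4, 256.3], [317.5, 231.8]]
0.06 [[317.5, 255.2], [317.5, 286.0], [317.5, 226.2], [287.9, 255.2], [347.2, 255.2], [317.5, 230.3]]
0.064 [[317.6, 254.0], [317.5, 285.7], [317.6, 224.3], [287.1, 254.0], [348.0, 254.1], [317.5, 228.7]]
```

>>> step_arm:
  rows:
    - [0,-0.02,0,0,0]
    - [0,0,0,0,0]
    - [0,0,0,0,0]
    - [0,0.022,-0.005,-0.033,0]
    - [0,0.022,-0.005,-0.033,0]
    - [0,0,0,0,0]
  squeeze: 40

```text
t: 21.4
position: [0.6309, -0.1467, 0.1585]
tool_rot: [-0.333, -3.124, 0.0]
force: [-5.3, 1.3, 10.2]
opening: 0.307
gripper_force: 39.9
```

>>> step_arm:
  rows:
    - [0,0.022,-0.005,-0.033,0]
    - [0,0,0,0,0]

```text
t: 21.6
position: [0.631, -0.1466, 0.1584]
tool_rot: [-0.333, -3.123, 0.0]
force: [-7.1, 1.8, 14.3]
opening: 0.299
gripper_force: 40.4
```

>>> step_arm:
  rows:
    - [0.6,0,0,0,0]
    - [0.6,0,0,0,0]
    - [0.6,0,0,0,0]
    - [0.75,0.1,0,0.7,0]
    - [0.9,0.2,0,0.8,0]
    - [0.9,0.2,0,0.8,0]
    - [0.9,0,0,0,0]
    - [0.9,0,0,0,0]

```text
t: 22.4
position: [0.6446, -0.147, 0.213]
tool_rot: [0.334, 3.124, 0.0]
force: [-0.3, 0.1, 0.0]
opening: 0.901
gripper_force: 0.0
```

```bash
cat > ang.py <<'E'
from geo import *
import sys
Ds=S-.032*n+.0007*x
def grab(f):
    KT=P('wrist');im=cams.grab_frame('wrist');np.savez(f+'.npz',im=im,K=KT[0],T=KT[1]);return im,KT
def pol(p): q=p-Ds;return np.round([np.hypot(q@x,q@y)*1e3,np.arctan2(q@y,q@x)],3)
def unwrap(im,KT,h,r0,r1):
    th=np.radians(np.arange(-180,180,1.));rr=np.linspace(r0,r1,9)
    P3=np.array([[Ds+h*n+q*(np.cos(t)*x+np.sin(t)*y) for t in th] for q in rr])
    uv=proj('w',P3.reshape(-1,3),KT).reshape(len(rr),len(th),2).astype(np.float32)
    return cv2.remap(im,uv[...,0],uv[...,1],cv2.INTER_LINEAR).astype(float)
def runs(v,thr,sgn=1):
    m=(v*sgn>thr*sgn);out=[];i=0
    while i<360:
        if m[i]:
            j=i
            while j<360 and m[j]: j+=1
            out.append((i-180,j-1-180));i=j
        i+=1
    return out
def report(im,KT):
    tab=unwrap(im,KT,.0305,.0245,.029).mean(2).mean(0);print('tab deg',[ (a,b,(a+b)/2) for a,b in runs(tab,120) if 4<b-a<25])
    fl=unwrap(im,KT,.0065,.037,.046).mean(2).mean(0);k=runs(fl,110,-1);print('flag dark deg',[(a,b,(a+b)/2) for a,b in k if abs(a)<50]);print(fl[150:215:2].astype(int))
    kn=unwrap(im,KT,.060,.004,.011);col=(kn[...,0]-kn[...,2]).mean(0);k=runs(col,15);print('knob line deg',[(a,b,(a+b)/2) for a,b in k if b-a>3])
    ns=unwrap(im,KT,.037,.0185,.0215);col=(ns[...,0]-ns[...,2]).mean(0);k=runs(col,15);print('nose deg',[(a,b,(a+b)/2) for a,b in k if b-a>3])
if __name__=='__main__':
    im,KT=grab(sys.argv[1]);s=r.get_state();print(s['t'],s['position'],s['opening'],r.tip_reach,'yaw',2*np.arctan2(s['tool_rot'][1],s['tool_rot'][0])%(2*np.pi));report(im,KT)
E
python3 ang.py w11; python3 -c "
from ang import *
for f in('w1','w2'):
    v=np.load(f+'.npz');report(v['im'],(v['K'],v['T'],None))"
```

```text
22.45 [ 0.6441 -0.1468  0.2123] 0.8983137588068155 0.025 yaw 2.9287896482855675
tab deg [(63, 75, 69.0)]
flag dark deg [(-2, 4, 1.0)]
[213 214 216 214 212 215 215 217 218 211 212 196 153 128  93  73  73  85 187 218 208 211 214 215 213 209 208 216 216 216 215 206 211]
knob line deg [(-122, -79, -100.5)]
nose deg [(-96, -90, -93.0)]
tab deg [(63, 75, 69.0)]
flag dark deg [(-3, 4, 0.5)]
[212 213 215 213 213 214 214 216 216 212 207 188 152 124  89  72  72  94 181 215 209 210 213 213 212 206 208 214 215 214 213 207 211]
knob line deg [(-7, 55, 24.0)]
nose deg []
tab deg [(63, 74, 68.5)]
flag dark deg [(-2, 4, 1.0), (37, 37, 37.0)]
[172 179 184 212 218 221 221 223 223 218 213 190 150 129  87  76  77  88 201 223 212 217 220 220 219 213 217 222 222 221 218 186 145]
knob line deg [(-17, 50, 16.5)]
nose deg []
```

>>> step_arm:
  rows:
    - [0.9,0.03,-0.13,-0.7,0.3]
    - [0.9,0,0,-0.8,0.3]
    - [0.9,0,0,-0.8,0]
    - [0.9,0,0,-0.6,0]
    - [0.9,0,0,0,0]
    - [0.62,0,0,0,0]
    - [0.62,0,0,0,0]
    - [0.62,0,0,0,0]
    - [0.62,0,0,0,0]
    - [0.62,0,0,0,0]
  squeeze: 25

```text
t: 23.45
position: [0.6446, -0.1497, 0.1411]
tool_rot: [0.137, -3.137, -0.002]
force: [-3.9, 2.8, -0.4]
opening: 0.698
gripper_force: 26.8
```

>>> step_arm:
  rows:
    - [0.62,0,0,0,-0.24]
    - [0.62,0,0,0,-0.24]
    - [0.62,0,0,0,-0.24]
    - [0.62,0,0,0,-0.24]
    - [0.62,0,0,0,-0.24]
    - [0.62,0,0,0,0]

```text
t: 24.05
position: [0.6461, -0.1515, 0.1422]
tool_rot: [0.798, 3.036, -0.003]
force: [-1.4, -1.0, 1.4]
opening: 0.692
gripper_force: 26.1
```

```bash
python3 ang.py w12; python3 -c "
from h import *
s=r.get_state();print(s['force'],s['ft_torque'],s['gripper_force'],s['opening'])"
```

```text
24.1 [ 0.6461 -0.1515  0.1421] 0.6937349381311886 0.025 yaw 2.6297943000444617
tab deg [(49, 56, 52.5)]
flag dark deg [(-45, -45, -45.0), (-34, -34, -34.0), (-2, 5, 1.5), (36, 72, 54.0)]
[121 121 122 122 113 123 122 124 129 127 156 168 165 138  88  52  55  55 128 200 189 186 196 198 197 195 185 215 217 217 216 196 148]
knob line deg [(-120, -83, -101.5)]
nose deg [(-132, -128, -130.0), (-125, -119, -122.0), (-114, -101, -107.5)]
[-1.45291438 -2.17744988  1.74226561] [-0.74391143  0.43084948 -0.35670137] 26.36936902999878 0.6937349381311886
```

>>> step_arm:
  rows:
    - [0.85,0,0,0,0]
    - [0.85,0,0,0,0]
    - [0.85,-0.04,0.03,-0.08,0.26]
    - [0.85,0,0,0,0.26]
    - [0.85,0,0,0,0.26]
    - [0.85,0,0,0,0.26]
    - [0.85,0,0,0,0.26]
    - [0.62,0,0,0,0]
    - [0.62,0,0,0,0]
    - [0.62,0,0,0,0]
    - [0.62,0,0,0,0]
    - [0.62,0,0,0,-0.26]
    - [0.62,0,0,0,-0.26]
    - [0.62,0,0,0,-0.26]
    - [0.62,0,0,0,-0.26]
    - [0.62,0,0,0,-0.26]
    - [0.62,0,0,0,0]
  squeeze: 60

```text
t: 25.8
position: [0.6478, -0.152, 0.1417]
tool_rot: [0.805, 3.028, -0.003]
force: [-1.9, -8.9, 10.0]
opening: 0.666
gripper_force: 87.5
```

```bash
python3 ang.py w13; python3 -c "
from h import *
s=r.get_state();print(s['force'],s['ft_torque'],s['gripper_force'],s['opening'])"
```

```text
25.85 [ 0.6473 -0.1518  0.1422] 0.6665143833894952 0.025 yaw 2.6258497833824337
tab deg [(31, 38, 34.5)]
flag dark deg [(-45, -45, -45.0), (-34, -34, -34.0), (-2, 5, 1.5), (34, 69, 51.5)]
[120 121 122 122 113 123 123 124 130 121 139 146 145 136  83  42  45  47 121 179 168 167 194 198 196 194 182 216 217 216 188 136  91]
knob line deg [(-121, -83, -102.0)]
nose deg [(-114, -101, -107.5)]
[-0.82848812 -7.05566486 10.85647677] [-0.12460072 -0.39385699  0.98827771] 79.6025276184082 0.6665143833894952
```

>>> step_arm:
  rows:
    - [0.85,0,0,0,0]
    - [0.85,0,0,0,0]
    - [0.85,-0.05,0.03,-0.08,0.26]
    - [0.85,0,0,0,0.26]
    - [0.85,0,0,0,0.26]
    - [0.85,0,0,0,0.26]
    - [0.85,0,0,0,0.26]
    - [0.62,0,0,0,0]
    - [0.62,0,0,0,0]
    - [0.62,0,0,0,0]
    - [0.62,0,0,0,0]
    - [0.62,0,0,0,-0.26]
    - [0.62,0,0,0,-0.26]
    - [0.62,0,0,0,-0.26]
    - [0.62,0,0,0,-0.26]
    - [0.62,0,0,0,-0.26]
    - [0.85,0,0,0,0]
    - [0.85,0,0,0,0]
    - [0.85,0,0,0,0.2]
    - [0.85,0,0,0,0.2]
  squeeze: 40

```text
t: 27.85
position: [0.6427, -0.1478, 0.1365]
tool_rot: [-0.482, -3.103, -0.002]
force: [0.1, -0.2, 0.2]
opening: 0.848
gripper_force: 0.0
```

```bash
python3 ang.py w14; python3 -c "
from ang import *
v=np.load('w14.npz');print(unwrap(v['im'],(v['K'],v['T'],None),.0305,.0245,.029).mean(2).mean(0)[170:240:1].astype(int))"
```

```text
27.9 [ 0.6427 -0.1478  0.1365] 0.8481610331707038 0.025 yaw 2.837362748549578
tab deg [(9, 17, 13.0)]
flag dark deg [(-6, 5, -0.5)]
[191 178 168 158 147 142 141 142 141 143 141 134 109  93  62  55  55  54 116 146 144 144 150 158 168 179 184 213 221 222 221 215 206]
knob line deg [(-121, -82, -101.5)]
nose deg [(-106, -99, -102.5), (-96, -90, -93.0)]
[ 26  26  26  26  27  27  26  27  26  26  27  27  26  26  26  26  32  57  95 121 128 129 128 129 130 130 130 128 112  77  41  26  26  26  27  26  26  26  27  25  26  26  26  26  25  26  25  25  26
  25  25  24  25  26  25  25  26  25  23  24  25  25  24  25  24  24  24  24  23  23]
```

>>> step_arm:
  rows:
    - [0.85,0.08,-0.1,0.08,0.3]
    - [0.85,0,0,0,0.3]
    - [0.85,0,0,0,0]
    - [0.62,0,0,0,0]
    - [0.62,0,0,0,0]
    - [0.62,0,0,0,0]
    - [0.62,0,0,0,0]
    - [0.62,0,0,0,-0.2]
    - [0.62,0,0,0,-0.2]
    - [0.62,0,0,0,-0.2]
    - [0.62,0,0,0,-0.2]
    - [0.62,0,0,0,0]
    - [0.85,0,0,0,0]
    - [0.85,0,0,0,0]

```text
t: 29.3
position: [0.6446, -0.1512, 0.1387]
tool_rot: [-0.646, -3.073, 0.0]
force: [-0.8, -0.6, -0.0]
opening: 0.849
gripper_force: 0.0
```

```bash
python3 ang.py w15; python3 -c "
from ang import *
v=np.load('w15.npz');print(unwrap(v['im'],(v['K'],v['T'],None),.0305,.0245,.029).mean(2).mean(0)[160:220:1].astype(int))"
```

```text
29.35 [ 0.6447 -0.1511  0.1388] 0.8516656624748657 0.025 yaw 2.727701106250088
tab deg [(-2, 6, 2.0)]
flag dark deg [(-2, 5, 1.5)]
[152 163 177 182 187 204 211 216 218 197 213 203 161 129  86  68  68  67 163 216 204 208 216 217 215 215 193 219 219 218 218 214 205]
knob line deg [(-119, -83, -101.0)]
nose deg [(-110, -100, -105.0), (-95, -90, -92.5)]
[ 24  24  24  24  24  24  24  24  24  24  24  23  24  23  25  35  65 101 121 125 125 125 126 126 127 127 122 104  68  36  25  24  25  25  24  25  25  25  25  25  25  24  25  24  25  25  25  24  25
  25  25  25  25  24  24  24  25  25  25  25]
```

>>> step_arm:
  rows:
    - [0.85,0,0,0.9,0]
    - [0.8,-0.4,0.11,0.15,-0.3]
    - [0.6,-0.43,0.11,0,-0.3]
    - [0.5,0,0,0,0]
    - [0,0,0,0,0]
    - [0,0,0,0,0]
    - [0,0,0,0,0]
    - [0,0,0,0,0]
    - [0,0,0,0,0.25]
    - [0,0,0,0,0.25]
    - [0,0,0,0,0.25]
    - [0,0,0,0,0.25]
    - [0,0,0,0,0]
  squeeze: 30

```text
t: 30.65
position: [0.6249, -0.1472, 0.1661]
tool_rot: [0.329, 3.123, -0.004]
force: [-3.0, -2.2, 5.7]
opening: 0.317
gripper_force: 29.0
```

```bash
python3 ang.py w16; python3 -c "
from h import *
s=r.get_state();print(s['force'],s['ft_torque'],s['gripper_force'],s['opening'])"
```

```text
30.7 [ 0.6249 -0.1472  0.1661] 0.31211323425317156 0.025 yaw 2.9292352824450405
tab deg [(-3, 8, 2.5)]
flag dark deg [(-2, 4, 1.0), (31, 78, 54.5)]
[215 216 218 206 215 218 217 219 219 204 215 199 154 141  93  73  75  81 196 220 198 213 217 218 216 214 200 220 220 195 116  48  26]
knob line deg [(-86, -69, -77.5)]
nose deg []
[-2.51808246 -2.94295453  4.73083937] [-0.62616573  0.46068313 -0.16818347] 29.081548309112314 0.31211323425317156
```

>>> step_arm:
  rows:
    - [0,0,0,0,0.25]
    - [0,0,0,0,0.25]
    - [0,0,0,0,0.25]
    - [0,0,0,0,0.25]
    - [0,0,0,0,0]
    - [0.5,0,0,0,0]
    - [0.5,0,0,0,0]
    - [0.5,0,0,0,-0.28]

```text
t: 31.5
position: [0.6234, -0.1453, 0.1643]
tool_rot: [0.225, -3.131, -0.002]
force: [0.1, 0.5, -0.1]
opening: 0.499
gripper_force: 0.0
```

```bash
python3 ang.py w17
```

```text
31.55 [ 0.6235 -0.1454  0.1643] 0.49871301760241193 0.025 yaw 3.277452939347475
tab deg [(-4, 7, 1.5)]
flag dark deg [(-3, 4, 0.5)]
[ 24  23  24  24  25  30  96 182 204 221 216 181 150 127  75  77  77  99 218 222 207 224 226 224 223 209 222 228 227 226 226 199 224]
knob line deg [(-79, -61, -70.0)]
nose deg []
```

>>> step_arm:
  rows:
    - [0.5,0,0,0,-0.285]
    - [0.5,0,0,0,-0.285]
    - [0.5,0,0,0,-0.285]
    - [0.5,0,0,0,-0.285]
    - [0.5,0,0,0,-0.285]
    - [0.5,0,0,0,-0.285]
    - [0,0,0,0,0]
    - [0,0,0,0,0]
    - [0,0,0,0,0]
    - [0,0,0,0,0.29]
    - [0,0,0,0,0.29]
    - [0,0,0,0,0.29]
    - [0,0,0,0,0.29]
    - [0,0,0,0,0.29]
    - [0,0,0,0,0.29]
    - [0,0,0,0,0.29]
    - [0.5,0,0,0,0]
    - [0.5,0,0,0,0]
  squeeze: 40

```text
t: 33.35
position: [0.6242, -0.1457, 0.1651]
tool_rot: [0.478, -3.105, -0.001]
force: [-0.7, -0.2, 0.2]
opening: 0.501
gripper_force: 0.0
```

```bash
python3 ang.py w18
```

```text
33.4 [ 0.6241 -0.1455  0.1649] 0.5026287036419396 0.025 yaw 3.4475352185072783
tab deg [(-4, 7, 1.5)]
flag dark deg []
[ 24  24  23  24  23  23  24  23  24  27  33  38  38  50  69  77  76 105 219 216 214 224 226 224 224 202 225 228 227 227 224 199 225]
knob line deg [(-58, -40, -49.0)]
nose deg [(-48, -41, -44.5)]
```

>>> step_arm:
  rows:
    - [0.5,-0.04,0,0.06,-0.285]
    - [0.5,0,0,0,-0.285]
    - [0.5,0,0,0,-0.285]
    - [0.5,0,0,0,-0.285]
    - [0.5,0,0,0,-0.285]
    - [0.5,0,0,0,-0.285]
    - [0.5,0,0,0,-0.285]
    - [0,0,0,0,0]
    - [0,0,0,0,0]
    - [0,0,0,0,0]
    - [0,0,0,0,0.285]
    - [0,0,0,0,0.285]
    - [0,0,0,0,0.285]
    - [0,0,0,0,0.285]
    - [0,0,0,0,0.285]
    - [0,0,0,0,0.285]
    - [0,0,0,0,0.285]
    - [0.5,0,0,0,0]
    - [0.5,0,0,0,0]
  squeeze: 40

```text
t: 35.3
position: [0.6232, -0.1455, 0.1666]
tool_rot: [0.477, -3.105, -0.001]
force: [-0.4, 0.0, -0.5]
opening: 0.498
gripper_force: 0.0
```

```bash
python3 ang.py w19
```

```text
35.35 [ 0.623  -0.1454  0.1663] 0.49518373265743537 0.025 yaw 3.4470463196224856
tab deg [(-4, 7, 1.5)]
flag dark deg []
[ 24  23  24  23  24  23  23  23  24  27  34  38  40  47  68  76  77 105 219 215 212 223 225 224 222 201 224 227 226 226 223 201 225]
knob line deg [(-34, -16, -25.0)]
nose deg [(-26, -16, -21.0)]
```

>>> step_arm:
  rows:
    - [0.5,0,0,0,-0.277]
    - [0.5,0,0,0,-0.277]
    - [0.5,0,0,0,-0.277]
    - [0.5,0,0,0,-0.277]
    - [0.5,0,0,0,-0.277]
    - [0.5,0,0,0,-0.277]
    - [0.5,0,0,0,-0.277]
    - [0,0,0,0,0]
    - [0,0,0,0,0]
    - [0,0,0,0,0]
    - [0,0,0,0,0.25]
    - [0,0,0,0,0.25]
    - [0,0,0,0,0.25]
    - [0,0,0,0,0.25]
    - [0,0,0,0,0.25]
    - [0,0,0,0,0.25]
    - [0,0,0,0,0.25]
    - [0.5,0,0,0,0]
    - [0.5,0,0,0,0]
  squeeze: 40

```text
t: 37.25
position: [0.6233, -0.1456, 0.1667]
tool_rot: [-0.332, 3.124, 0.001]
force: [0.0, -0.2, -0.6]
opening: 0.502
gripper_force: 0.0
```

```bash
python3 ang.py w20
```

```text
37.3 [ 0.6232 -0.1455  0.1664] 0.5025528575063867 0.025 yaw 3.353386597553097
tab deg [(-4, 7, 1.5)]
flag dark deg [(-3, 4, 0.5)]
[ 22  23  23  24  23  25  25  30  44 117 194 176 147 120  74  77  76 101 218 220 210 223 226 224 224 206 222 227 227 226 226 199 224]
knob line deg [(-3, 15, 6.0)]
nose deg [(1, 11, 6.0)]
```

>>> step_arm:
  rows:
    - [0.5,0.1,0,0.8,-0.28]
    - [0.5,0.3,0,0.8,-0.28]
    - [0.5,0.3,0,0.5,-0.28]
    - [0.5,0,0,0,0]
    - [0.5,0,0,0,0]

```text
t: 37.8
position: [0.6406, -0.1454, 0.2184]
tool_rot: [-0.32, -3.124, -0.001]
force: [-0.4, -0.6, -0.4]
opening: 0.496
gripper_force: 0.0
```

```bash
python3 ang.py w21; python3 - <<'E'
from ang import *
v=np.load('w21.npz');im=v['im'];KT=(v['K'],v['T'],None)
q=proj('w',Ds+.04*n,KT)[0];u,w=q.astype(int)
o=im.copy()
A=cv2.resize(im[w-50:w+50,u-60:u+60],None,fx=6.5,fy=6,interpolation=2)
cv2.imwrite('pics/c6.png',A[:,:,::-1])
print(u,w,proj('w',[Ds+.06*n,Ds+.06*n-.014*x,Ds+.06*n+.014*x],KT))
ns=unwrap(im,KT,.037,.0185,.0215);print((ns[...,0]-ns[...,2]).mean(0)[165:205].astype(int))
E
```

```text
37.85 [ 0.6402 -0.1453  0.2179] 0.4984074334943541 0.025 yaw 2.9371866469576196
tab deg [(-4, 8, 2.0)]
flag dark deg [(-2, 4, 1.0)]
[215 216 217 215 213 216 216 218 219 212 212 195 153 127  92  73  74  89 187 219 209 212 215 216 215 211 210 217 218 217 217 207 213]
knob line deg [(-16, 27, 5.5)]
nose deg [(1, 12, 6.5)]
312 210 [[312.6971 201.6721]
 [312.9514 181.848 ]
 [312.4314 222.3803]]
[ 2  2  1  0  1  1  1  1  1  1  2  3  5  7 10 13 17 21 25 28 30 30 29 29 27 23 19 15 11  8  6  3  3  2  2  2  2  2  2  2]
```

View pics/c6.png

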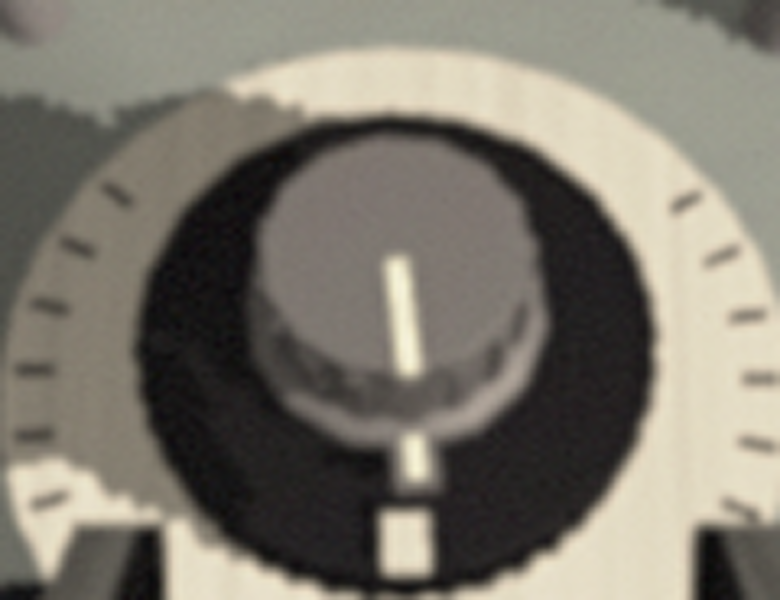

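>>> step_arm:
  rows:
    - [0.5,-0.3,0,-0.46,0.14]
    - [0.5,-0.3,0,-0.8,0]
    - [0.5,-0.08,0,-0.8,0]
    - [0.5,0,0,0,0]
    - [0,0,0,0,0]
    - [0,0,0,0,0]
    - [0,0,0,0,0]
    - [0,0,0,0,-0.1]
    - [0,0,0,0,-0.1]
    - [0,0,0,0,-0.1]
    - [0,0,0,0,0]
    - [0.5,0,0,0,0]
    - [0.5,0,0,0,0]
    - [0.5,0.1,0,0.8,0]
    - [0.5,0.3,0,0.8,0]
    - [0.5,0.3,0,0.5,0]
    - [0.5,0,0,0,0]
    - [0.5,0,0,0,0]
  squeeze: 30

```text
t: 39.65
position: [0.6414, -0.1459, 0.22]
tool_rot: [0.449, 3.109, -0.0]
force: [0.1, 0.2, -0.2]
opening: 0.5
gripper_force: 0.0
```

```bash
cat > fin.py <<'E'
from ang import *
import sys
v=np.load(sys.argv[1]+'.npz');im=v['im'];KT=(v['K'],v['T'],None)
ns=unwrap(im,KT,.037,.0185,.0215);c=(ns[...,0]-ns[...,2]).mean(0)[150:215];c=np.clip(c-6,0,None);print('nose centroid',(c*np.arange(-30,35)).sum()/c.sum())
tb=unwrap(im,KT,.0305,.0245,.029).mean(2).mean(0)[160:200];tb=np.clip(tb-40,0,None);print('tab',(tb*np.arange(-20,20)).sum()/tb.sum())
E
python3 ang.py w22;python3 fin.py w21;python3 fin.py w22
```

```text
39.7 [ 0.6408 -0.1457  0.2194] 0.4987384816361382 0.025 yaw 2.8544590398280882
tab deg [(-3, 8, 2.5)]
flag dark deg [(-2, 4, 1.0)]
[213 213 215 214 211 215 214 216 217 210 211 196 158 128  91  72  73  84 182 218 208 211 213 214 213 210 207 215 216 215 215 207 211]
knob line deg [(-30, 15, -7.5)]
nose deg [(-4, 7, 1.5)]
nose centroid 6.230076542098153
tab 2.0775706768928917
nose centroid 1.4099079351161772
tab 2.1211769046301425
```

```bash
python3 - <<'E'
from ang import *
for f in('w11','w21','w22'):
    v=np.load(f+'.npz');im=v['im'].astype(float).mean(2);KT=(v['K'],v['T'],None)
    uv=proj('w',[Ds+.06*n-d*x for d in np.arange(.010,.019,.0005)],KT)
    print(f,[int(im[int(round(b))-0,int(a)-2:int(a)+3].mean()) for a,b in uv], proj('w',[Ds+.06*n-.014*x,Ds+.064*n-.014*x],KT)[:,1])
E
```

```text
w11 [117, 117, 117, 117, 119, 115, 115, 100, 68, 68, 46, 99, 169, 169, 205, 211, 211, 210] [177.315  174.8839]
w21 [118, 118, 118, 119, 119, 115, 99, 99, 68, 37, 37, 37, 95, 163, 165, 203, 212, 212] [181.848  179.5831]
w22 [117, 117, 117, 119, 114, 114, 100, 69, 37, 37, 36, 89, 89, 156, 197, 197, 210, 210] [180.473  178.2114]
```

```bash
python3 -c "
from rig import ticket
print(ticket.finish_job())"
```

```text
the job is handed in; nothing more can be done
None
```

The job is handed in at about 40 s: the grey knob is fully home on the shaft. By my camera readings the ring tab sits at about 2.1° and the knob nose at about 1.4°, against the flag at about 1.0°. The gripper is open and clear of everything.

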